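Unpack the nested pots and hang up the bucket

TASK

Take the nested pots apart from the inside out: first lift the tall small pot out and stand it upright in the shallow drip tray, leaving the hook bucket in the flowerpot. Then lift the hook bucket out (in there only its hook can be gripped), stand it upright on the bench beside the flowerpot and let go, so that you can take it afresh with the hook free and hang it by the hook on the rail of the wooden rack. Leave the big flowerpot standing where it is, and do not push the other things on the bench about.

Things in the scene. Friction and masses are not known exactly. Their poses are not given: they have to be found in the camera images.
- smallpot_mid (a point): Centre (65 mm above the underside) of the tall small terracotta pot, innermost of the nest: round, open, 130 mm tall. The top 24 mm is a straight rim band 66 mm in diameter; below it tapers 62 to 54 mm. z is its axis. It stands loosely in the hook bucket, its underside 4 mm above the bucket's, its top 44 mm above the bucket's rim and 14 mm below the top of the hook. About 0.25 kg.
- bucket_mid (a point): Centre (45 mm above the underside) of the hook bucket: round open sheet-metal pot 90 mm tall, 100 mm in diameter over its upper half (straight wall), 88 mm at the base, wall 3.5 mm, about 0.22 kg. z is its axis; +x points from the axis to its hook. It starts inside the flowerpot, rim 10 mm below the flowerpot's, with no room for a finger between them.
- hook (a point): Middle of the bucket's hook gap (20 mm), under its top: 64 mm along the bucket's +x, 144 mm above its underside; bucket's axes. The hook is an inverted U of 4 mm sheet, 90 mm wide (y), 28 mm thick overall (x, pinch it so from above): top face 148 mm, front plate from 110 mm up, lip down to 114 mm, above the underside. A 30 mm strap joins it to the bucket.
- flowerpot_mid (a point): Centre (52 mm above its underside) of the red plastic flowerpot, the outermost of the nest: round, 105 mm tall, 140 mm across the rim, 112 mm at the base, floor 5 mm thick. It stands loose on the bench and weighs about 0.35 kg.
- tray: Shallow open drip tray, fixed to the bench, 150 mm (its x) by 130 mm (its y), 18 mm tall, wall 4 mm, floor 4 mm thick. Origin: centre of its underside, on the bench.
- rail (a point): Top of the middle of the rack's fixed round rail (10 mm diameter), 200 mm above the bench. The rail runs along y between end blocks 258 mm apart; -x points out of the rack's front, +x to its board. A hung bucket's +x points as this +x and its underside is 56 mm above the bench. Behind the rail there is room for the hook's lip but not for a finger.
- rack: The fixed wooden rack; origin on the bench below the middle of the rail, axes as the rail's. Upright board 300 mm wide, 250 mm tall, its face 20 mm behind the rail's centre line. Below the rail a batten (88 to 138 mm above the bench), its face level with the front of the rail, holds the hung bucket upright by its strap.
- clamp: Bystander: spring clip clamp lying flat, 135 mm long, 80 mm wide, 20 mm tall; origin near its pivot, on the bench; x towards the jaws.
- sprayer: Bystander: green hand sprayer standing up, 80 mm in diameter, 190 mm tall, the head pointing to its -x; origin at the centre of its base.
- scoop: Bystander: steel soil scoop lying, 200 mm long, 55 mm wide, 36 mm tall; origin at the joint of blade (+x) and handle (-x), on the bench.
- fork: Bystander: wooden-handled hand fork lying, 250 mm long, 70 mm wide, 28 mm tall; origin about the middle, on the bench; x towards the tines.
- saucer: Bystander: terracotta saucer, 84 mm in diameter, 16 mm tall; origin at the centre of its underside.
- reel: Bystander: twine reel with wooden ends, 70 mm in diameter, 42 mm tall; origin at the centre of its underside.
Things that resemble listed ones, but are neither listed nor needed, are in the scene too. What is meant by the part that bears smallpot_mid is not green or grey, and is the larger of those in its own colour.

How it is judged:
On the way, in this order (a step that is already met when the one before it is completed fails the run):
1. the small pot stands in the drip tray, let go, with the bucket still in the flowerpot (x of smallpot_mid in the frame of tray between -0.06 and 0.06 m and y of smallpot_mid in the frame of tray between -0.05 and 0.05 m and height (world z) of smallpot_mid below 0.08 m and angle between smallpot_mid's own z axis and vertical below 0.12 rad and contact force between the fingers and smallpot below 0.2 N and horizontal distance between bucket_mid and flowerpot_mid below 0.03 m and height (world z) of bucket_mid below 0.065 m), for 0.2 s.
2. the bucket stands upright on the bench beside the flowerpot, let go (height (world z) of bucket_mid between 0.04 and 0.056 m and angle between bucket_mid's own z axis and vertical below 0.1 rad and horizontal distance between bucket_mid and flowerpot_mid above 0.1 m and contact force between the fingers and bucket below 0.2 N and linear speed of bucket below 0.03 m/s), for 0.2 s.
At the end, for the whole second after the job is handed in: Bucket hangs on the rail by its hook, at rest (10 mm across, 6 mm in height, 90 mm along from the middle, tilt under 0.17 rad), small pot upright on the drip tray floor, flowerpot upright within 50 mm of its start, all let go (x of hook in the frame of rail between -0.01 and 0.01 m and y of hook in the frame of rail between -0.09 and 0.09 m and z of hook in the frame of rail between -0.006 and 0.006 m and angle between bucket_mid's own z axis and vertical below 0.17 rad and contact force between bucket and rack above 0.5 N and contact force between the fingers and bucket below 0.2 N and linear speed of bucket below 0.03 m/s and x of smallpot_mid in the frame of tray between -0.06 and 0.06 m and y of smallpot_mid in the frame of tray between -0.05 and 0.05 m and height (world z) of smallpot_mid below 0.08 m and angle between smallpot_mid's own z axis and vertical below 0.12 rad and contact force between the fingers and smallpot below 0.2 N and angle between flowerpot_mid's own z axis and vertical below 0.1 rad and distance of flowerpot_mid from where it was at the start of the episode below 0.05 m); the robot touches nothing.
It fails at once if a bystander is pushed more than 50 mm (distance of any of clamp, sprayer, scoop, fork, saucer, reel from where it was at the start of the episode above 0.05 m).
It fails at once if the small pot or the bucket is tipped over (angle between any of smallpot_mid, bucket_mid's own z axis and vertical above 0.8 rad).
It also fails if it takes over 69 s, if anything falls off the work surface, if the arm or the gripper's body presses on something with over 40 N, if the wrist force passes 120 N, or if a joint passes its speed limit or range.

ROBOT

A 7-joint arm with a two-finger parallel gripper is mounted at the origin on the work surface. World frame = base frame: x ahead of the robot, y to its left, z up, the work surface at z = 0. Lengths are in m, angles in rad, forces in N, time in s.
With the tool pointing down it reaches from about 0.425 to 0.925 m from the base axis. Payload 6.8 kg.
Tool frame: the origin (TCP) lies at the very end of the fingers, on their centre line; the grasp point (between the pads) lies 19 mm behind it; z points along the fingers, y is the direction in which the jaws open and shut (so a half turn about z gives the same grasp; the last joint's range is limited). The gripper opens to 85 mm and grips with 20 to 120 N. Pads are 22 mm wide; open, the fingers measure 114 mm over their backs; the gripper's body (76 mm by 85 mm) begins 54 mm behind the grasp point. The pads swing forward as they close: fully open they stand 13 mm farther back than shut.
Start: joints at [-1.282, 0.477, 0.022, 1.555, -0.011, 1.109, -0.083], TCP at [0.261, 0.623, 0.231] pointing down, gripper open.
Joint ranges: [-2.96, 2.96], [-0.34, 2.1], [-1.41, 1.46], [0.24, 2.44], [-1.37, 4.51], [0.17, 1.92], [-2.96, 2.96]. Speed limits (rad/s): [2.39, 2.39, 3.14, 3.14, 3.14, 3.14, 3.14].

INTERFACE

Orientations are given as a rotation vector (axis times angle).
In Python, from bench import monitor, viewer, job gives the robot as it stands. The module is installed in compiled form; this text tells all that it offers.
- The arm moves only by the tool drive_tool, never from a script. Its argument "commands" is a list of rows, each an object with "linear": the shift along the tool's x, y, z in m, a list of three; "dr": the turn, a rotation vector about the tool's x, y, z in degrees, a list of three; "jaw": the closure, from 0 (fully open) to 1 (shut). A call has 1 to 8 rows; each row shifts and turns the pose as measured when the row begins, along the tool's axes as they then stand; what a row does not reach is not made up. A row lasts 1/8 s, in which the tool goes at most 62.5 mm and 10.7 degrees, less where a joint would pass 70% of its speed; a pose out of reach is approached as far as the arm can. A call is refused whole if a number of a shift passes 0.0625 or a number of a turn 10.7, either way. A call with a gripper value outside its range is refused whole. The fingers move at their own pace and stop on an object; "force" is the grip in N (left out, the last holds). Time passes only in rows, so rows that do not move let the fingers close. It gives the time, the measured TCP pose, the force and the opening at its end, in the units of the state.
- monitor.get_obs(): the state, without advancing time (a new reading comes with each control period).
- viewer.grab_frame(name): name is "side" or "top" or "wrist"; returns the picture (400x640x3 uint8, red, green, blue); there is no depth.
- viewer.calibration(name): a dict with "K" (3x3 intrinsics, pixels), "k1" (the pictures are not rectified: a ray, as slopes to the right and down, at radius r is drawn at 1 + k1 r^2 times it, then the intrinsics apply), "R" (3x3) and "t" (3): a world point X has camera coordinates R X + t. Camera axes: x right, y down, z forward; pixel columns grow to the right and rows downward; lengths in m; the calibration is good to about 2 mm. A picture is of the moment at which its call begins: read the wrist's pose just before it. calibration takes no time and is no camera call; for the wrist camera it gives the pose at the moment of the call.
- job.hand_in(): hands the job in, once; it reports no verdict.
The state is a dict: "clock": time; "joints": joint angles; "qvel": joint speeds; "tau": joint torques, N m; "tcp_pos": TCP position; "orientation": TCP orientation; "contact_force": force on the tool from outside, world axes, zero at the start; "moment": the same for the moment, N m; "grip_width": finger opening in m.
Only numpy, scipy, OpenCV 4.12 (cv2) and the standard library are available. Lean on these libraries where they do the work, as an engineer would, in place of code of your own. Each camera call takes 0.05 s, during which the arm holds its last target.

## Working session

There is one attempt and no reset: what is moved stays moved. The work goes in short steps, Python scripts to look and compute and a tool call to move; the robot and the scene stay as the last step left them, time stands still between calls to the robot, and variables do not carry over. Pictures are saved under pics/ and viewed, and the job is handed in when it is done.

Besides the shell and the picture viewer there is one more tool, called after "Request:" by a JSON object that holds its "name" and its "arguments". drive_tool: Moves the arm, as the interface text tells. Its arguments: {"type":"object","properties":{"commands":{"type":"array"},"force":{"type":"number"}},"required":["commands"]}

```bash
mkdir -p pics; cat > h.py <<'E'
import numpy as np, cv2
from bench import monitor, viewer, job
from scipy.spatial.transform import Rotation as Ro
def save(name,fn):
    im=viewer.grab_frame(name); cv2.imwrite('pics/'+fn,im[:,:,::-1]); return im
def proj(name,X,c=None):
    c=c or viewer.calibration(name); X=np.atleast_2d(X)
    P=X@np.array(c['R']).T+np.array(c['t']); s=P[:,:2]/P[:,2:]; r2=(s**2).sum(1,keepdims=True); s=s*(1+c['k1']*r2)
    K=np.array(c['K']); return s@K[:2,:2].T+K[:2,2]
def ray(name,uv,c=None):
    c=c or viewer.calibration(name);K=np.array(c['K']);R=np.array(c['R'])
    d=np.linalg.solve(K[:2,:2],np.array(uv,float)-K[:2,2]); s=d.copy()
    for _ in range(30): s=d/(1+c['k1']*(s@s))
    o=-R.T@np.array(c['t']); return o,R.T@np.array([s[0],s[1],1.])
def atz(name,uv,z,c=None):
    o,d=ray(name,uv,c); return o+d*(z-o[2])/d[2]
E
python3 - <<'E'
from h import *
for n in ['side','top','wrist']:
    save(n,n+'0.png'); c=viewer.calibration(n); R=np.array(c['R']); print(n,-R.T@np.array(c['t']),R[2],c['K'][0][0],c['k1'])
o=monitor.get_obs();print(o)
E
```

```text
side [ 0.08110297 -0.7213884   0.80240985] [ 0.45165536  0.65919041 -0.60122828] 387.3822818310576 -0.09652389293801321
top [0.3477     0.0046051  1.26968526] [ 0.20961954 -0.01134575 -0.9777172 ] 515.2613150843698 -0.057841475535442936
wrist [0.20033155 0.64763772 0.37399828] [ 0.24185713 -0.104067   -0.96471508] 313.78994455853194 -0.0006207975587290075
{'clock': 0.15, 'joints': array([-1.28207871,  0.47761696,  0.02235973,  1.55618685, -0.01150608,
        1.10934534, -0.08309039]), 'qvel': array([-5.30660516e-04, -2.03992310e-03, -2.63763013e-05, -3.85321137e-03,
        4.75706721e-04, -8.93754715e-04,  1.45048408e-03]), 'tau': array([ 2.00938077e-03, -5.96923935e+01,  1.60976149e+00, -2.81488824e+01,
        1.26232029e-02,  6.57378565e-03,  4.58479838e-05]), 'tcp_pos': array([0.26071273, 0.622125  , 0.23056065]), 'orientation': array([-6.19181306e-01, -3.07978400e+00,  2.22496120e-03]), 'contact_force': array([-0.07692587, -0.35543398,  0.13360492]), 'moment': array([-0.01114291,  0.00189264,  0.0651866 ]), 'grip_width': 0.08580568987345297}
```

View pics/top0.png

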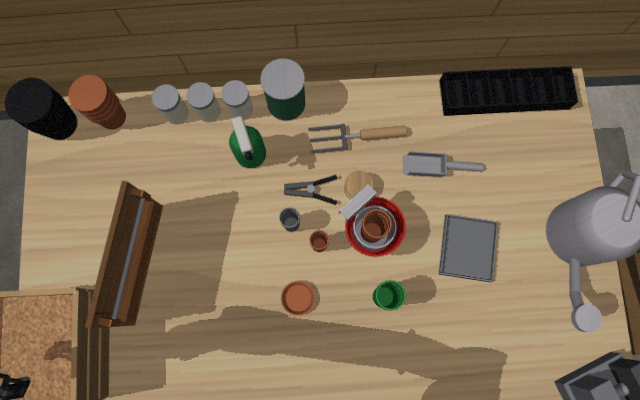

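View pics/side0.png

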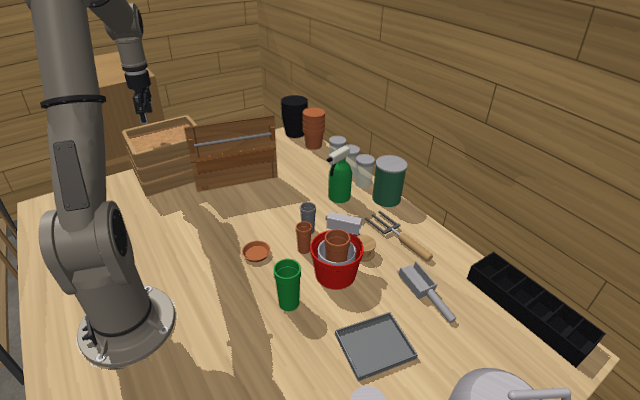

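View pics/wrist0.png

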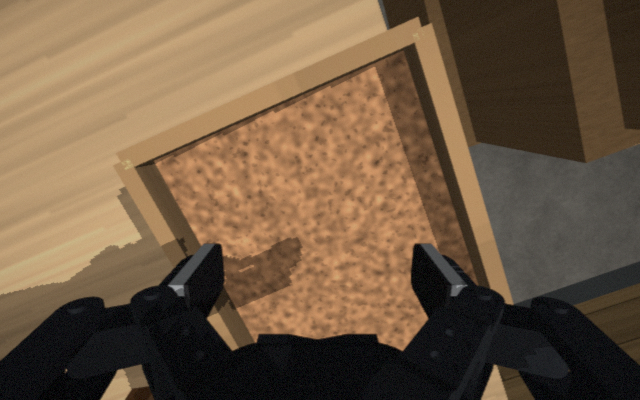

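```bash
python3 - <<'E'
import cv2
a=cv2.imread('pics/top0.png')
cv2.imwrite('pics/z1.png',cv2.resize(a[150:300,260:460],None,fx=4,fy=4,interpolation=cv2.INTER_CUBIC))
cv2.imwrite('pics/z2.png',cv2.resize(a[170:340,70:270],None,fx=3.5,fy=3.5,interpolation=cv2.INTER_CUBIC)[:599])
cv2.imwrite('pics/z3.png',cv2.resize(a[200:300,420:520],None,fx=5,fy=5,interpolation=cv2.INTER_CUBIC))
E
```

```text
(no output)
```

View pics/z1.png

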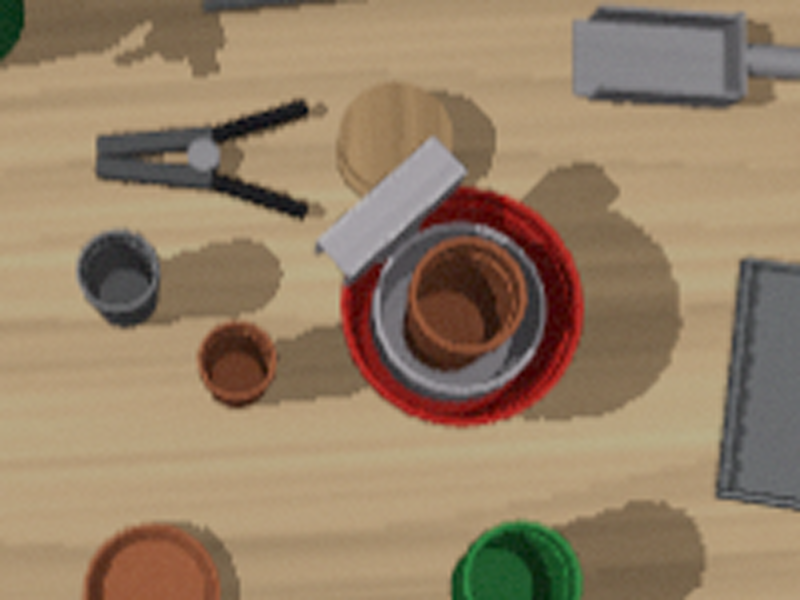

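View pics/z2.png

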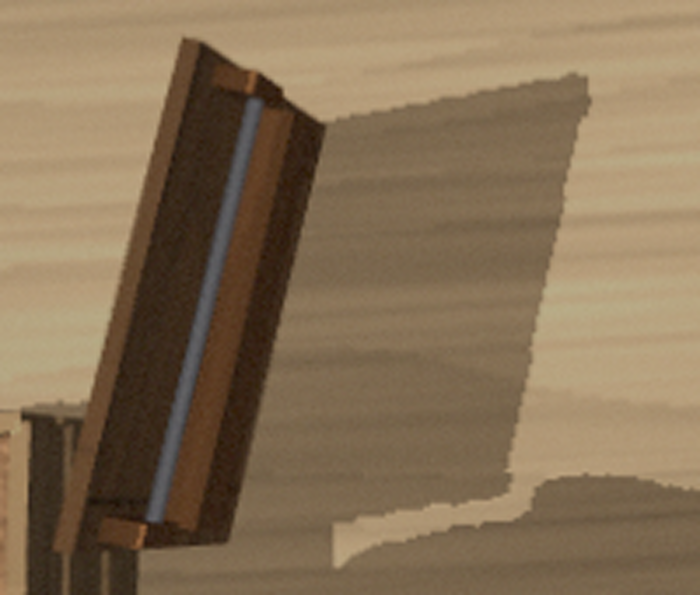

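View pics/z3.png

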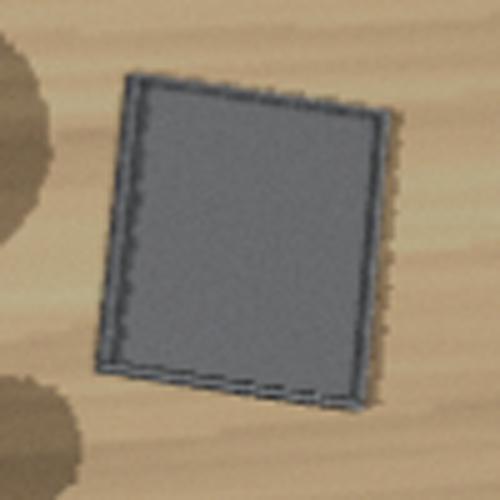

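```bash
python3 - <<'E'
from h import *
def f(u,v,s,ox,oy): return ((u+.5)/s-.5+ox,(v+.5)/s-.5+oy)
z1=lambda u,v:f(u,v,4,260,150)
print('sp',atz('top',z1(468.5,296),.139)); b=atz('top',z1(459.5,310),.095);print('b',b)
print('fp',atz('top',z1(462.5,305.5),.105))
hc=[atz('top',z1(*p),.153) for p in [(323,245),(434,137),(467,172),(352,278)]]
hm=np.mean(hc,0);print('hook',hm,np.linalg.norm(hc[0]-hc[1]),np.linalg.norm(hc[1]-hc[2]))
d=hm-b;print('dir',np.linalg.norm(d[:2]),np.degrees(np.arctan2(d[1],d[0])))
e=hc[1]-hc[0]+hc[2]-hc[3];print('hook y dir',np.degrees(np.arctan2(e[1],e[0])))
z2=lambda u,v:f(u,v,3.5,70,170)
r=[atz('top',z2(*p),.2) for p in [(260,100),(155,522)]];e=r[0]-r[1];print('rail',r,np.mean(r,0),np.linalg.norm(e),np.degrees(np.arctan2(e[1],e[0])))
z3=lambda u,v:f(u,v,5,420,200)
t=[atz('top',z3(*p),.018) for p in [(131,72),(390,108),(364,410),(95,372)]]
print('tray',np.mean(t,0),[np.linalg.norm(t[i]-t[i-1]) for i in range(4)],[np.degrees(np.arctan2(*(t[i]-t[i-1])[1::-1])) for i in range(4)])
print('reel', atz('top',z1(396,140),.042), 'smallterracotta',atz('top',z1(237,360),.08),'clamp end',atz('top',z1(315,211),.01),'grey',atz('top',z1(118,270),.09))
print('sprayer',atz('top',(248,150),.1),'green',atz('top',(389,294),.12),'sauc',atz('top',(298,298),.016))
# verify in side
S=cv2.imread('pics/side0.png')
for p in list(r)+hc+t+[atz('top',z1(468.5,296),.139),b]:
    u=proj('side',p)[0]; cv2.circle(S,(int(round(u[0]))*1,int(round(u[1]))),2,(255,0,255),-1)
cv2.imwrite('pics/sv.png',cv2.resize(S[100:390,180:430],None,fx=2,fy=2,interpolation=cv2.INTER_CUBIC))
E
```

```text
sp [ 0.531176   -0.13248869  0.139     ]
b [ 0.53046542 -0.13196253  0.095     ]
fp [ 0.53140532 -0.13272717  0.105     ]
hook [ 0.58082066 -0.09378748  0.153     ] 0.08763384531661453 0.02693863917332711
dir 0.06319007240850047 37.166299474195434
hook y dir -49.77181636651788
rail [array([0.60550327, 0.36723496, 0.2       ]), array([0.35565176, 0.42748308, 0.2       ])] [0.48057751 0.39735902 0.2       ] 0.2570128686951825 -13.557245204869572
tray [ 0.47841962 -0.36772882  0.018     ] [np.float64(0.1498381291707026), np.float64(0.12991847311110982), np.float64(0.15017236287445002), np.float64(0.13179869977049274)] [np.float64(-12.92857065691533), np.float64(-101.49651498367534), np.float64(167.7919188932392), np.float64(78.34287562941586)]
reel [ 0.64627209 -0.10778781  0.042     ] smallterracotta [ 0.51119905 -0.00217187  0.08      ] clamp end [ 0.61149375 -0.05674158  0.01      ] grey [0.56654601 0.06387973 0.09      ]
sprayer [0.73236833 0.15347047 0.1       ] green [ 0.37594425 -0.14902978  0.12      ] sauc [0.38219373 0.05572488 0.016     ]
```

View pics/sv.png

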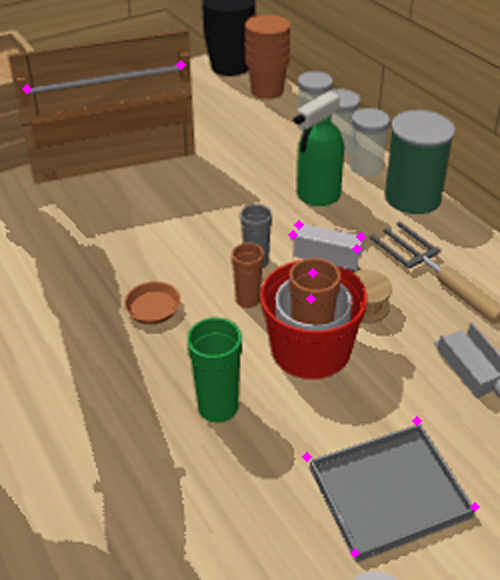

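```bash
cat >> h.py <<'E'
def plan(pos,jawdeg=None,n=None,maxs=.06,maxr=10,o=None):
    """pos world TCP; jawdeg world direction of tool y; tool z down."""
    o=o or monitor.get_obs(); R=Ro.from_rotvec(o['orientation']); p=np.array(o['tcp_pos']); m=R.as_matrix()
    cur=np.degrees(np.arctan2(m[1,1],m[0,1])); 
    if jawdeg is None: jawdeg=cur
    d=(jawdeg-cur+90)%180-90
    a=np.radians(cur+d); y=np.array([np.cos(a),np.sin(a),0]); z=np.array([0,0,-1.]); x=np.cross(y,z)
    Rt=Ro.from_matrix(np.c_[x,y,z]); rv=(R.inv()*Rt).as_rotvec(degrees=True); dp=np.array(pos)-p
    k=n or max(1,int(np.ceil(max(np.abs(dp).max()/maxs*1.0,np.linalg.norm(dp)/maxs,np.linalg.norm(rv)/maxr))))
    print('cur',p.round(4),'jaw',round(cur,1),'tilt',round(np.degrees(np.arccos(-m[2,2])),2),'turn',rv.round(2),'q',np.round(o['joints'],2),'t',o['clock'],'w',round(o['grip_width'],4),'F',np.round(o['contact_force'],1),'rows',k)
    last=None
    for i in range(k):
        Ri=R*Ro.from_rotvec(rv*i/k,degrees=True); l=Ri.inv().apply(dp/k).round(4)
        print('lin',l.tolist(),'dr',(rv/k).round(2).tolist())
E
python3 - <<'E'
from h import *
plan([.26,.62,.42]);plan([.531,-.1325,.42],129)
E
```

```text
cur [0.2607 0.6221 0.2306] jaw 67.3 tilt 0.08 turn [-0.08  0.01  0.  ] q [-1.28  0.48  0.02  1.56 -0.01  1.11 -0.08] t 0.15 w 0.0858 F [-0.1 -0.4  0.1] rows 4
lin [-0.0, -0.0006, -0.0474] dr [-0.02, 0.0, 0.0]
lin [-0.0, -0.0006, -0.0474] dr [-0.02, 0.0, 0.0]
lin [-0.0, -0.0006, -0.0474] dr [-0.02, 0.0, 0.0]
lin [-0.0, -0.0006, -0.0474] dr [-0.02, 0.0, 0.0]
cur [0.2607 0.6221 0.2306] jaw 67.3 tilt 0.08 turn [-8.000e-02 -4.000e-02 -6.174e+01] q [-1.28  0.48  0.02  1.56 -0.01  1.11 -0.08] t 0.15 w 0.0858 F [-0.1 -0.4  0.1] rows 14
lin [-0.0386, -0.0423, -0.0135] dr [-0.01, -0.0, -4.41]
lin [-0.0353, -0.0451, -0.0135] dr [-0.01, -0.0, -4.41]
lin [-0.0317, -0.0477, -0.0135] dr [-0.01, -0.0, -4.41]
lin [-0.0279, -0.05, -0.0135] dr [-0.01, -0.0, -4.41]
lin [-0.024, -0.052, -0.0135] dr [-0.01, -0.0, -4.41]
lin [-0.0199, -0.0537, -0.0135] dr [-0.01, -0.0, -4.41]
lin [-0.0158, -0.0551, -0.0135] dr [-0.01, -0.0, -4.41]
lin [-0.0115, -0.0561, -0.0135] dr [-0.01, -0.0, -4.41]
lin [-0.0071, -0.0568, -0.0135] dr [-0.01, -0.0, -4.41]
lin [-0.0027, -0.0572, -0.0135] dr [-0.01, -0.0, -4.41]
lin [0.0017, -0.0572, -0.0135] dr [-0.01, -0.0, -4.41]
lin [0.0061, -0.0569, -0.0135] dr [-0.01, -0.0, -4.41]
lin [0.0104, -0.0563, -0.0135] dr [-0.01, -0.0, -4.41]
lin [0.0147, -0.0553, -0.0135] dr [-0.01, -0.0, -4.41]
```

```bash
sed -i 's/d=(jawdeg-cur+90)%180-90/d=(jawdeg-cur+180)%360-180/' h.py; echo
```

Request:
{"name": "drive_tool", "arguments": {"commands": [{"linear": [0,0,-0.06],"dr": [0,0,0],"jaw": 0},{"linear": [0,0,-0.06],"dr": [0,0,0],"jaw": 0},{"linear": [0,0,-0.06],"dr": [0,0,0],"jaw": 0},{"linear": [0,0,-0.02],"dr": [0,0,0],"jaw": 0}], "force": 40}}

```text
clock: 0.65
tcp_pos: [0.2602, 0.6209, 0.4319]
orientation: [-0.619, -3.079, 0.016]
contact_force: [0.2, 0.2, -0.8]
grip_width: 0.0855
```

```bash
python3 - <<'E'
from h import *
plan([.49,.2,.41],22);
E
```

```text
cur [0.2602 0.6209 0.4319] jaw 67.3 tilt 0.6 turn [-0.55  0.28 45.27] q [-1.29  0.38  0.04  1.26 -0.02  1.51 -0.08] t 0.65 w 0.0855 F [ 0.2  0.2 -0.8] rows 9
lin [-0.0416, -0.0332, 0.0028] dr [-0.06, 0.03, 5.03]
lin [-0.0444, -0.0295, 0.0028] dr [-0.06, 0.03, 5.03]
lin [-0.0468, -0.0255, 0.0027] dr [-0.06, 0.03, 5.03]
lin [-0.0488, -0.0213, 0.0027] dr [-0.06, 0.03, 5.03]
lin [-0.0505, -0.0169, 0.0026] dr [-0.06, 0.03, 5.03]
lin [-0.0518, -0.0124, 0.0026] dr [-0.06, 0.03, 5.03]
lin [-0.0527, -0.0078, 0.0025] dr [-0.06, 0.03, 5.03]
lin [-0.0532, -0.0032, 0.0025] dr [-0.06, 0.03, 5.03]
lin [-0.0533, 0.0015, 0.0025] dr [-0.06, 0.03, 5.03]
```

Request:
{"name": "drive_tool", "arguments": {"commands": [{"linear": [-0.043,-0.034,0.003],"dr": [0,0,5],"jaw": 0},{"linear": [-0.046,-0.03,0.003],"dr": [0,0,5],"jaw": 0},{"linear": [-0.048,-0.026,0.003],"dr": [0,0,5],"jaw": 0},{"linear": [-0.05,-0.021,0.003],"dr": [0,0,5],"jaw": 0},{"linear": [-0.052,-0.017,0.003],"dr": [0,0,5],"jaw": 0},{"linear": [-0.054,-0.012,0.003],"dr": [0,0,5],"jaw": 0},{"linear": [-0.055,-0.008,0.003],"dr": [0,0,5],"jaw": 0},{"linear": [-0.055,-0.003,0.003],"dr": [0,0,5],"jaw": 0}]}}

```text
clock: 1.65
tcp_pos: [0.4743, 0.2283, 0.4089]
orientation: [-1.652, -2.671, 0.013]
contact_force: [0.1, 1.3, -0.5]
grip_width: 0.0854
```

```bash
python3 - <<'E'
from h import *
plan([.531,-.1325,.30],-51);
E
```

```text
cur [0.4743 0.2283 0.4089] jaw 26.5 tilt 0.47 turn [-0.2   0.46 77.52] q [-0.88  0.1   0.35  1.67 -0.03  1.38 -0.07] t 1.65 w 0.0854 F [ 0.1  1.3 -0.5] rows 8
lin [-0.0435, -0.0137, 0.0139] dr [-0.02, 0.06, 9.69]
lin [-0.0452, -0.0062, 0.0138] dr [-0.02, 0.06, 9.69]
lin [-0.0456, 0.0015, 0.0138] dr [-0.02, 0.06, 9.69]
lin [-0.0447, 0.0091, 0.0137] dr [-0.02, 0.06, 9.69]
lin [-0.0425, 0.0165, 0.0137] dr [-0.02, 0.06, 9.69]
lin [-0.0392, 0.0235, 0.0137] dr [-0.02, 0.06, 9.69]
lin [-0.0347, 0.0297, 0.0136] dr [-0.02, 0.06, 9.69]
lin [-0.0292, 0.0351, 0.0136] dr [-0.02, 0.06, 9.69]
```

Request:
{"name": "drive_tool", "arguments": {"commands": [{"linear": [-0.0435,-0.0137,0.012],"dr": [0,0,9.7],"jaw": 0},{"linear": [-0.0452,-0.0062,0.012],"dr": [0,0,9.7],"jaw": 0},{"linear": [-0.0456,0.0015,0.012],"dr": [0,0,9.7],"jaw": 0},{"linear": [-0.0447,0.009,0.014],"dr": [0,0,9.7],"jaw": 0},{"linear": [-0.0425,0.0165,0.014],"dr": [0,0,9.7],"jaw": 0},{"linear": [-0.039,0.0235,0.014],"dr": [0,0,9.7],"jaw": 0},{"linear": [-0.035,0.03,0.014],"dr": [0,0,9.7],"jaw": 0},{"linear": [-0.03,0.035,0.014],"dr": [0,0,9.7],"jaw": 0}]}}

```text
clock: 2.65
tcp_pos: [0.523, -0.1479, 0.3019]
orientation: [2.982, 0.977, -0.006]
contact_force: [1.1, -0.8, -0.7]
grip_width: 0.0854
```

```bash
python3 - <<'E'
from h import *
plan([.531,-.1325,.26],-51);
save('wrist','w1.png')
c=viewer.calibration('wrist')
im=cv2.imread('pics/w1.png')
for p in [(.531,-.1325,.139),(.5305,-.132,.095),(.5808,-.0938,.153)]:
    u=proj('wrist',p,c)[0];print(p,u); cv2.circle(im,tuple(int(round(v)) for v in u),3,(255,0,255),-1)
cv2.imwrite('pics/w1b.png',im)
E
```

```text
cur [ 0.523  -0.1479  0.3019] jaw -53.7 tilt 0.32 turn [ 0.13  0.29 -2.74] q [-0.46  0.23  0.75  1.82 -0.17  1.16 -0.6 ] t 2.65 w 0.0854 F [ 1.1 -0.8 -0.7] rows 1
lin [0.0158, -0.0078, 0.0418] dr [0.13, 0.29, -2.74]
(0.531, -0.1325, 0.139) [302.19831419 157.13682252]
(0.5305, -0.132, 0.095) [303.17200419 151.0825614 ]
(0.5808, -0.0938, 0.153) [297.67011193  88.07376916]
```

View pics/w1b.png

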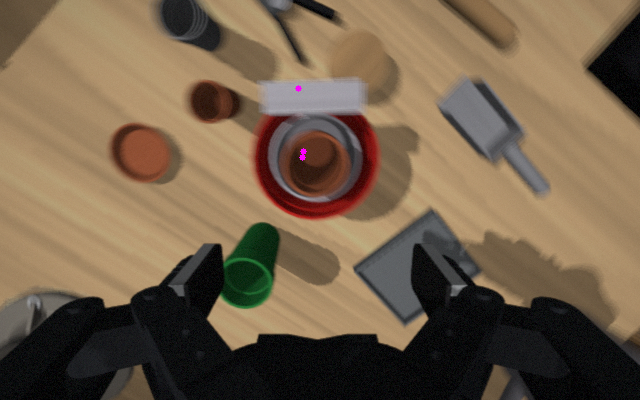

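Request:
{"name": "drive_tool", "arguments": {"commands": [{"linear": [0.0158,-0.0078,0.04],"dr": [0,0,-2.7],"jaw": 0},{"linear": [0,0,0],"dr": [0,0,0],"jaw": 0},{"linear": [0,0,0],"dr": [0,0,0],"jaw": 0}]}}

```text
clock: 3.08
tcp_pos: [0.5292, -0.1422, 0.2607]
orientation: [2.963, 1.018, -0.012]
contact_force: [0.1, 0.6, -0.5]
grip_width: 0.0857
```

```bash
python3 - <<'E'
from h import *
plan([.531,-.1325,.22],-51);
save('wrist','w2.png')
c=viewer.calibration('wrist')
im=cv2.imread('pics/w2.png')
for p in [(.531,-.1325,.139),(.5305,-.132,.095),(.5808,-.0938,.153)]:
    u=proj('wrist',p,c)[0];print(p,u); cv2.circle(im,tuple(int(round(v)) for v in u),2,(255,0,255),-1)
np.save('c2.npy',c,allow_pickle=True)
cv2.imwrite('pics/w2b.png',cv2.resize(im[0:260,170:450],None,fx=2.3,fy=2.3,interpolation=cv2.INTER_CUBIC))
E
```

```text
cur [ 0.5292 -0.1422  0.2607] jaw -52.1 tilt 0.64 turn [ 0.31  0.56 -1.09] q [-0.45  0.28  0.73  1.86 -0.2   1.07 -0.55] t 3.075 w 0.0857 F [ 0.1  0.6 -0.5] rows 1
lin [0.0078, -0.0068, 0.0406] dr [0.31, 0.56, -1.09]
(0.531, -0.1325, 0.139) [307.99843847 180.00380729]
(0.5305, -0.132, 0.095) [308.2890321  170.11844348]
(0.5808, -0.0938, 0.153) [307.1653003  103.79999312]
```

View pics/w2b.png

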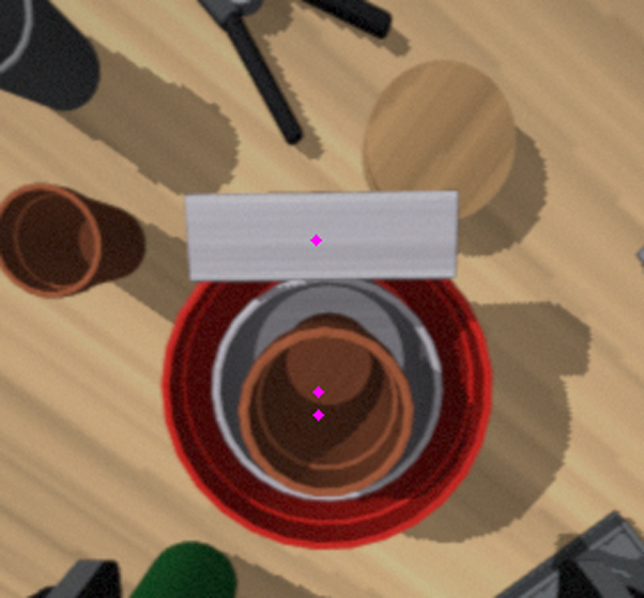

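```bash
python3 - <<'E'
from h import *
c=np.load('c2.npy',allow_pickle=True).item()
f=lambda u,v:((u+.5)/2.3-.5+170,(v+.5)/2.3-.5)
for n,uv,z in [('sp',(327,410),.139),('b',(326.5,388),.095),('fp',(327.5,380),.105),('hook',(322,236),.153)]: print(n,atz('wrist',f(*uv),z,c))
h=[atz('wrist',f(*q),.153,c) for q in [(186,195),(457,191),(457,277),(188,281)]]
e=h[1]-h[0]+h[2]-h[3];print(np.degrees(np.arctan2(e[1],e[0])),np.linalg.norm(e)/2)
E
```

```text
sp [ 0.5344825  -0.13405489  0.139     ]
b [ 0.533945   -0.13360707  0.095     ]
fp [ 0.53848647 -0.13076295  0.105     ]
hook [ 0.58286003 -0.09467844  0.153     ]
-51.168701408775824 0.08979972904891975
```

```bash
python3 - <<'E'
from h import *
plan([.533,-.1333,.2],-51.2,n=2);
E
```

```text
cur [ 0.5291 -0.1417  0.2605] jaw -52.1 tilt 0.62 turn [ 0.28  0.55 -0.86] q [-0.45  0.28  0.73  1.86 -0.2   1.07 -0.55] t 3.125 w 0.0854 F [0.  0.9 0.7] rows 2
lin [0.0044, -0.0023, 0.0302] dr [0.14, 0.28, -0.43]
lin [0.0043, -0.0022, 0.0302] dr [0.14, 0.28, -0.43]
```

Request:
{"name": "drive_tool", "arguments": {"commands": [{"linear": [0.0044,-0.0023,0.03],"dr": [0.15,0.3,-0.4],"jaw": 0},{"linear": [0.0044,-0.0023,0.03],"dr": [0.15,0.3,-0.4],"jaw": 0},{"linear": [0,0,0],"dr": [0,0,0],"jaw": 0}]}}

```text
clock: 3.5
tcp_pos: [0.5358, -0.1328, 0.2041]
orientation: [2.962, 1.044, 0.013]
contact_force: [0.1, 0.1, 0.7]
grip_width: 0.0851
```

```bash
python3 - <<'E'
from h import *
plan([.533,-.1333,.2],-51.2,n=1);plan([.533,-.1333,.12],-51.2,n=3)
E
```

```text
cur [ 0.5358 -0.1328  0.2041] jaw -51.2 tilt 0.49 turn [ 0.21 -0.44  0.03] q [-0.41  0.35  0.68  1.92 -0.28  0.95 -0.49] t 3.5 w 0.0851 F [0.1 0.1 0.7] rows 1
lin [-0.0025, -0.0014, 0.004] dr [0.21, -0.44, 0.03]
cur [ 0.5358 -0.1328  0.2041] jaw -51.2 tilt 0.49 turn [ 0.21 -0.44  0.03] q [-0.41  0.35  0.68  1.92 -0.28  0.95 -0.49] t 3.5 w 0.0851 F [0.1 0.1 0.7] rows 3
lin [-0.0011, -0.0006, 0.028] dr [0.07, -0.15, 0.01]
lin [-0.001, -0.0005, 0.028] dr [0.07, -0.15, 0.01]
lin [-0.0009, -0.0005, 0.028] dr [0.07, -0.15, 0.01]
```

Request:
{"name": "drive_tool", "arguments": {"commands": [{"linear": [-0.001,-0.0006,0.027],"dr": [0.1,-0.2,0],"jaw": 0},{"linear": [-0.001,-0.0006,0.027],"dr": [0.1,-0.2,0],"jaw": 0},{"linear": [0,0,0.015],"dr": [0,0,0],"jaw": 0},{"linear": [0,0,0],"dr": [0,0,0],"jaw": 0}]}}

```text
clock: 4.0
tcp_pos: [0.5391, -0.1342, 0.1413]
orientation: [2.959, 1.043, 0.018]
contact_force: [-0.1, 0.5, 0.9]
grip_width: 0.0854
```

```bash
python3 - <<'E'
from h import *
plan([.533,-.1333,.102],-51.2,n=2)
save('wrist','w3.png')
E
```

```text
cur [ 0.5391 -0.1342  0.1413] jaw -51.2 tilt 0.7 turn [ 0.45 -0.54  0.05] q [-0.36  0.44  0.63  1.97 -0.36  0.83 -0.42] t 4.0 w 0.0854 F [-0.1  0.5  0.9] rows 2
lin [-0.0023, -0.0024, 0.0196] dr [0.22, -0.27, 0.02]
lin [-0.0022, -0.0023, 0.0196] dr [0.22, -0.27, 0.02]
```

View pics/w3.png

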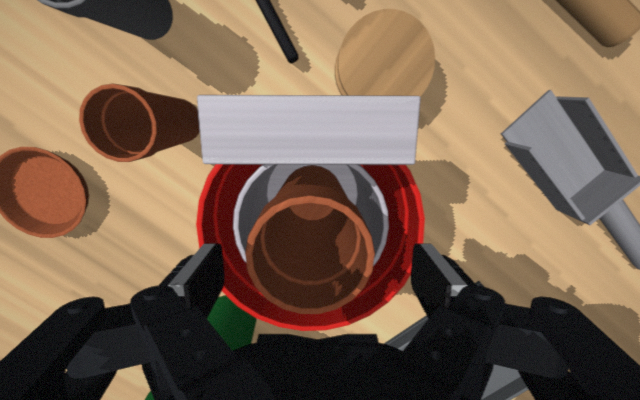

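```bash
python3 - <<'E'
from h import *
print(atz('wrist',(311,255),.139), atz('wrist',(309,130),.153),atz('wrist',(311,222),.095))
o=monitor.get_obs();m=Ro.from_rotvec(o['orientation']).as_matrix();print(o['tcp_pos'],m[:,2])
print(proj('wrist',np.array(o['tcp_pos'])), proj('wrist',np.array(o['tcp_pos'])+[0,0,.013]))
E
```

```text
[ 0.53494543 -0.13565067  0.139     ] [ 0.58390109 -0.09564515  0.153     ] [ 0.53637067 -0.13397339  0.095     ]
[ 0.53968583 -0.13435964  0.14196316] [ 1.36144554e-02 -3.04751305e-04 -9.99907273e-01]
[[314.86461371 249.28094267]] [[314.9312422  261.22558134]]
```

```bash
python3 - <<'E'
from h import *
plan([.5343,-.1345,.106],-51.2,n=2)
E
```

```text
cur [ 0.5397 -0.1344  0.142 ] jaw -51.2 tilt 0.78 turn [ 0.5  -0.6   0.04] q [-0.36  0.44  0.63  1.97 -0.36  0.83 -0.42] t 4.05 w 0.0853 F [ 1.3  0.2 -0.6] rows 2
lin [-0.0023, -0.0018, 0.0179] dr [0.25, -0.3, 0.02]
lin [-0.0022, -0.0017, 0.018] dr [0.25, -0.3, 0.02]
```

Request:
{"name": "drive_tool", "arguments": {"commands": [{"linear": [-0.0045,-0.0036,0],"dr": [0.5,-0.6,0],"jaw": 0},{"linear": [-0.002,-0.0015,0.018],"dr": [0.2,-0.2,0],"jaw": 0},{"linear": [-0.001,-0.001,0.012],"dr": [0,0,0],"jaw": 0},{"linear": [0,0,0],"dr": [0,0,0],"jaw": 0}]}}

```text
clock: 4.55
tcp_pos: [0.5304, -0.1345, 0.1119]
orientation: [-2.961, -1.044, 0.004]
contact_force: [-0.0, -1.1, 0.2]
grip_width: 0.0853
```

```bash
python3 - <<'E'
from h import *
plan([.5343,-.1345,.102],-51.2,n=1)
E
```

```text
cur [ 0.5304 -0.1345  0.1119] jaw -51.2 tilt 0.19 turn [-0.15  0.12  0.05] q [-0.34  0.48  0.61  2.   -0.39  0.78 -0.39] t 4.55 w 0.0853 F [-0.  -1.1  0.2] rows 1
lin [0.003, 0.0025, 0.0098] dr [-0.15, 0.12, 0.05]
```

Request:
{"name": "drive_tool", "arguments": {"commands": [{"linear": [0.003,0.0025,0.009],"dr": [-0.15,0.12,0],"jaw": 0},{"linear": [0,0,0],"dr": [0,0,0],"jaw": 0}]}}

```text
clock: 4.8
tcp_pos: [0.5346, -0.1346, 0.102]
orientation: [2.963, 1.045, -0.0]
contact_force: [-0.0, 1.3, -0.3]
grip_width: 0.0855
```

```bash
python3 - <<'E'
from h import *
plan([.5343,-.1345,.102],-51.2,n=1)
save('wrist','w4.png')
E
```

```text
cur [ 0.5346 -0.1346  0.102 ] jaw -51.2 tilt 0.01 turn [0.01 0.01 0.05] q [-0.33  0.5   0.6   2.   -0.4   0.76 -0.38] t 4.8 w 0.0855 F [-0.   1.3 -0.3] rows 1
lin [-0.0002, -0.0002, 0.0] dr [0.01, 0.01, 0.05]
```

View pics/w4.png

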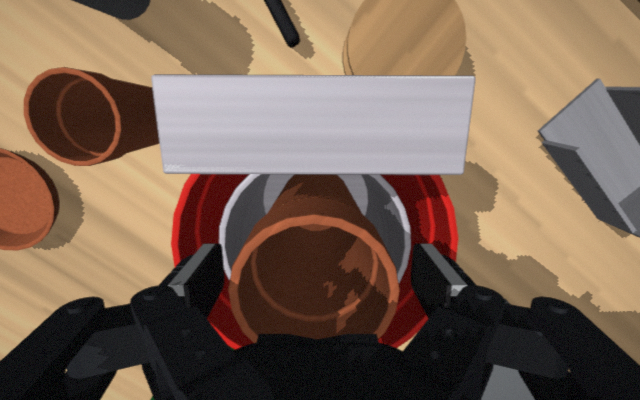

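Request:
{"name": "drive_tool", "arguments": {"commands": [{"linear": [0,0,0],"dr": [0,0,0],"jaw": 1},{"linear": [0,0,0],"dr": [0,0,0],"jaw": 1},{"linear": [0,0,0],"dr": [0,0,0],"jaw": 1},{"linear": [0,0,0],"dr": [0,0,0],"jaw": 1}], "force": 40}}

```text
clock: 5.35
tcp_pos: [0.535, -0.1346, 0.1033]
orientation: [2.963, 1.044, 0.002]
contact_force: [0.4, -0.1, -1.0]
grip_width: 0.065
```

Request:
{"name": "drive_tool", "arguments": {"commands": [{"linear": [0,0,-0.01],"dr": [0,0,0],"jaw": 1},{"linear": [0,0,-0.02],"dr": [0,0,0],"jaw": 1},{"linear": [0,0,0],"dr": [0,0,0],"jaw": 1}]}}

```text
clock: 5.72
tcp_pos: [0.5344, -0.1348, 0.1343]
orientation: [2.963, 1.044, 0.0]
contact_force: [-0.1, -0.2, -2.5]
grip_width: 0.0655
```

```bash
python3 - <<'E'
from h import *
plan([.5343,-.1345,.26],-51.2,n=4)
save('side','s5.png')
E
```

```text
cur [ 0.5344 -0.1348  0.1343] jaw -51.2 tilt 0.02 turn [ 0.02 -0.01  0.02] q [-0.36  0.45  0.63  1.98 -0.36  0.82 -0.42] t 5.725 w 0.0655 F [-0.1 -0.2 -2.5] rows 4
lin [0.0, -0.0001, -0.0314] dr [0.0, -0.0, 0.01]
lin [0.0, -0.0001, -0.0314] dr [0.0, -0.0, 0.01]
lin [0.0, -0.0001, -0.0314] dr [0.0, -0.0, 0.01]
lin [0.0, -0.0001, -0.0314] dr [0.0, -0.0, 0.01]
```

View pics/s5.png

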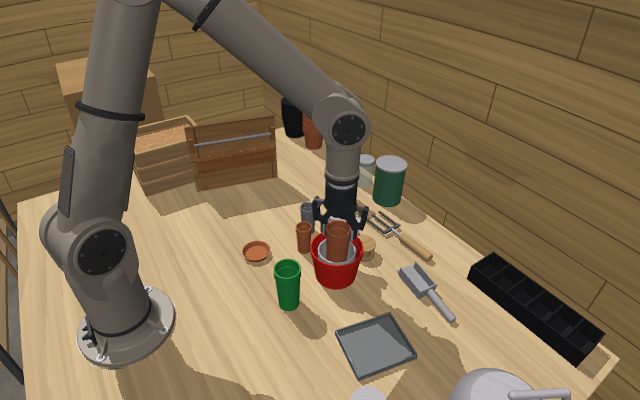

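Request:
{"name": "drive_tool", "arguments": {"commands": [{"linear": [0,0,-0.025],"dr": [0,0,0],"jaw": 1},{"linear": [0,0,-0.03],"dr": [0,0,0],"jaw": 1},{"linear": [0,0,-0.03],"dr": [0,0,0],"jaw": 1},{"linear": [0,0,-0.025],"dr": [0,0,0],"jaw": 1},{"linear": [0,0,-0.01],"dr": [0,0,0],"jaw": 1},{"linear": [0,0,0],"dr": [0,0,0],"jaw": 1}]}}

```text
clock: 6.52
tcp_pos: [0.5309, -0.133, 0.2515]
orientation: [-2.958, -1.044, 0.015]
contact_force: [0.9, -0.1, -3.2]
grip_width: 0.0655
```

```bash
python3 - <<'E'
from h import *
plan([.478,-.368,.25],-70,n=8)
E
```

```text
cur [ 0.5309 -0.133   0.2515] jaw -51.1 tilt 0.59 turn [-0.35  0.49 18.87] q [-0.45  0.3   0.72  1.87 -0.22  1.07 -0.53] t 6.525 w 0.0655 F [ 0.9 -0.1 -3.2] rows 8
lin [-0.0236, 0.0187, 0.0002] dr [-0.04, 0.06, 2.36]
lin [-0.0228, 0.0197, 0.0002] dr [-0.04, 0.06, 2.36]
lin [-0.022, 0.0206, 0.0002] dr [-0.04, 0.06, 2.36]
lin [-0.0211, 0.0215, 0.0002] dr [-0.04, 0.06, 2.36]
lin [-0.0202, 0.0223, 0.0002] dr [-0.04, 0.06, 2.36]
lin [-0.0193, 0.0232, 0.0002] dr [-0.04, 0.06, 2.36]
lin [-0.0183, 0.0239, 0.0002] dr [-0.04, 0.06, 2.36]
lin [-0.0173, 0.0247, 0.0002] dr [-0.04, 0.06, 2.36]
```

Request:
{"name": "drive_tool", "arguments": {"commands": [{"linear": [-0.0236,0.0187,0],"dr": [0,0,2.4],"jaw": 1},{"linear": [-0.0228,0.0197,0],"dr": [0,0,2.4],"jaw": 1},{"linear": [-0.022,0.0206,0],"dr": [0,0,2.4],"jaw": 1},{"linear": [-0.021,0.0215,0],"dr": [0,0,2.4],"jaw": 1},{"linear": [-0.02,0.0223,0],"dr": [0,0,2.4],"jaw": 1},{"linear": [-0.0193,0.023,0],"dr": [0,0,2.4],"jaw": 1},{"linear": [-0.0183,0.024,0],"dr": [0,0,2.4],"jaw": 1},{"linear": [0,0,0],"dr": [0,0,0],"jaw": 1}]}}

```text
clock: 7.52
tcp_pos: [0.4776, -0.34, 0.2387]
orientation: [-3.074, -0.59, 0.042]
contact_force: [0.2, -0.3, -2.6]
grip_width: 0.0654
```

```bash
python3 - <<'E'
from h import *
plan([.478,-.368,.13],-70,n=5)
E
```

```text
cur [ 0.4776 -0.34    0.2387] jaw -68.3 tilt 1.65 turn [-0.89  1.39  1.72] q [-0.1   0.43  0.81  1.79 -0.33  1.1  -0.36] t 7.525 w 0.0654 F [ 0.2 -0.3 -2.6] rows 5
lin [-0.0015, 0.0056, 0.0217] dr [-0.18, 0.28, 0.34]
lin [-0.0015, 0.0055, 0.0217] dr [-0.18, 0.28, 0.34]
lin [-0.0016, 0.0055, 0.0217] dr [-0.18, 0.28, 0.34]
lin [-0.0017, 0.0054, 0.0217] dr [-0.18, 0.28, 0.34]
lin [-0.0018, 0.0053, 0.0217] dr [-0.18, 0.28, 0.34]
```

Request:
{"name": "drive_tool", "arguments": {"commands": [{"linear": [-0.003,0.012,0.01],"dr": [-0.5,0.7,0.4],"jaw": 1},{"linear": [-0.003,0.01,0.02],"dr": [-0.4,0.6,0.4],"jaw": 1},{"linear": [-0.001,0.003,0.025],"dr": [0,0,0.4],"jaw": 1},{"linear": [0,0,0.025],"dr": [0,0,0.4],"jaw": 1},{"linear": [0,0,0.018],"dr": [0,0,0],"jaw": 1},{"linear": [0,0,0],"dr": [0,0,0],"jaw": 1}]}}

```text
clock: 8.28
tcp_pos: [0.48, -0.3628, 0.1305]
orientation: [-3.088, -0.556, 0.005]
contact_force: [0.4, -0.3, -2.2]
grip_width: 0.065
```

```bash
python3 - <<'E'
from h import *
plan([.478,-.368,.105],None,n=3)
save('side','s6.png')
E
```

```text
cur [ 0.48   -0.3628  0.1305] jaw -69.6 tilt 0.27 turn [-0.24  0.13  0.  ] q [ 0.02  0.57  0.72  1.86 -0.47  0.9  -0.25] t 8.275 w 0.065 F [ 0.4 -0.3 -2.2] rows 3
lin [-0.0012, 0.0014, 0.0085] dr [-0.08, 0.04, 0.0]
lin [-0.0012, 0.0014, 0.0085] dr [-0.08, 0.04, 0.0]
lin [-0.0012, 0.0014, 0.0085] dr [-0.08, 0.04, 0.0]
```

View pics/s6.png

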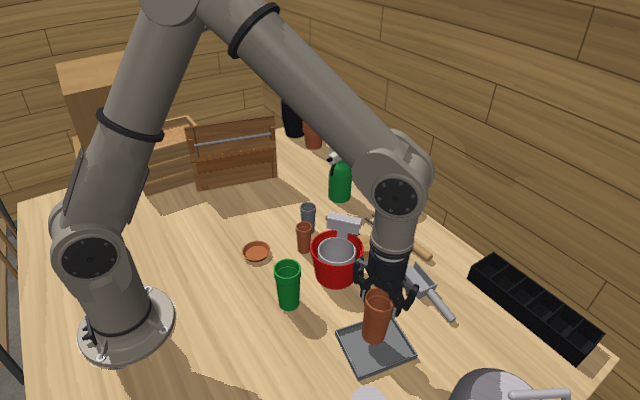

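Request:
{"name": "drive_tool", "arguments": {"commands": [{"linear": [-0.0012,0.0014,0.012],"dr": [-0.1,0,0],"jaw": 1},{"linear": [-0.0012,0.0014,0.01],"dr": [0,0,0],"jaw": 1},{"linear": [0,0,0.004],"dr": [0,0,0],"jaw": 1},{"linear": [0,0,0],"dr": [0,0,0],"jaw": 1}]}}

```text
clock: 8.82
tcp_pos: [0.4804, -0.3677, 0.1056]
orientation: [3.09, 0.558, 0.002]
contact_force: [0.3, -0.2, -2.7]
grip_width: 0.0653
```

Request:
{"name": "drive_tool", "arguments": {"commands": [{"linear": [0,0,0.003],"dr": [0,0,0],"jaw": 1},{"linear": [0,0,0],"dr": [0,0,0],"jaw": 1}]}}

```text
clock: 9.07
tcp_pos: [0.4807, -0.3679, 0.1028]
orientation: [3.09, 0.557, 0.003]
contact_force: [0.5, 0.0, -2.4]
grip_width: 0.0651
```

Request:
{"name": "drive_tool", "arguments": {"commands": [{"linear": [0,0,0.003],"dr": [0,0,0],"jaw": 1},{"linear": [0,0,0.002],"dr": [0,0,0],"jaw": 1},{"linear": [0,0,0],"dr": [0,0,0],"jaw": 1}]}}

```text
clock: 9.45
tcp_pos: [0.4813, -0.3679, 0.0983]
orientation: [3.089, 0.558, 0.005]
contact_force: [-0.7, 1.4, -0.7]
grip_width: 0.0652
```

Request:
{"name": "drive_tool", "arguments": {"commands": [{"linear": [0,0,0.0015],"dr": [0,0,0],"jaw": 1},{"linear": [0,0,0],"dr": [0,0,0],"jaw": 1}]}}

```text
clock: 9.7
tcp_pos: [0.4819, -0.3681, 0.0985]
orientation: [3.09, 0.558, 0.008]
contact_force: [0.1, -0.4, -3.4]
grip_width: 0.0649
```

Request:
{"name": "drive_tool", "arguments": {"commands": [{"linear": [0,0,0.003],"dr": [0,0,0],"jaw": 1},{"linear": [0,0,0],"dr": [0,0,0],"jaw": 1}]}}

```text
clock: 9.95
tcp_pos: [0.4835, -0.3683, 0.0986]
orientation: [3.09, 0.558, 0.015]
contact_force: [0.8, 0.2, -3.3]
grip_width: 0.0652
```

```bash
python3 - <<'E'
from h import *
plan([.478,-.368,.097],None,n=1)
for n in ['side','wrist']: save(n,n+'7.png')
a=cv2.imread('pics/side7.png');cv2.imwrite('pics/s7.png',cv2.resize(a[230:400,280:480],None,fx=3.5,fy=3.5,interpolation=cv2.INTER_CUBIC))
E
```

```text
cur [ 0.4835 -0.3683  0.0986] jaw -69.5 tilt 0.54 turn [ 0.18 -0.51  0.  ] q [ 0.06  0.61  0.68  1.87 -0.52  0.83 -0.21] t 9.95 w 0.0652 F [ 0.8  0.2 -3.3] rows 1
lin [-0.005, -0.0022, 0.0015] dr [0.18, -0.51, 0.0]
```

View pics/s7.png

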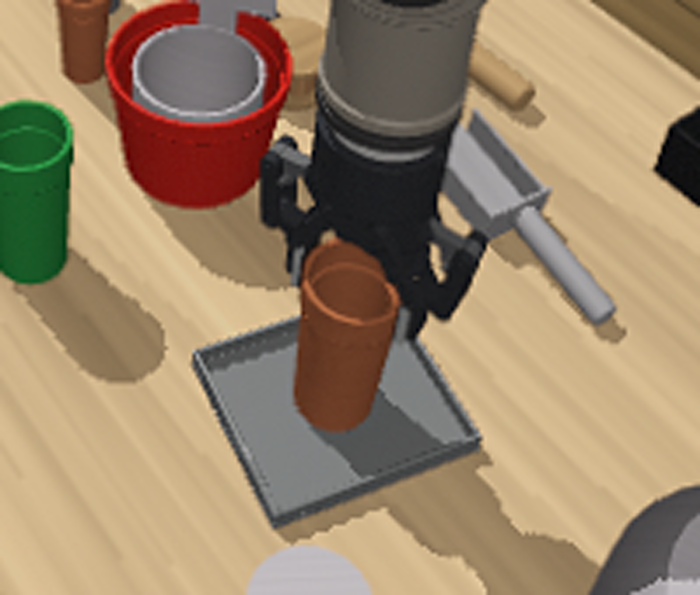

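View pics/wrist7.png

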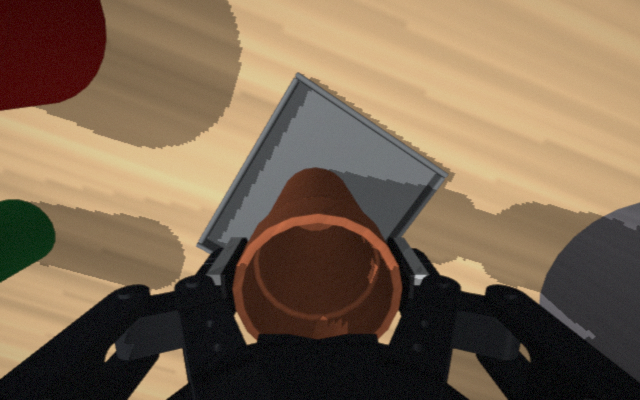

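Request:
{"name": "drive_tool", "arguments": {"commands": [{"linear": [-0.002,-0.001,0.0],"dr": [0.2,-0.5,0],"jaw": 1},{"linear": [0,0,0.0],"dr": [0,0,0],"jaw": 1}]}}

```text
clock: 10.3
tcp_pos: [0.4823, -0.3687, 0.0984]
orientation: [3.09, 0.559, 0.001]
contact_force: [2.0, 1.7, 1.7]
grip_width: 0.0653
```

```bash
python3 - <<'E'
from h import *
plan([.478,-.368,.097],None,n=1)
E
```

```text
cur [ 0.4823 -0.3687  0.0984] jaw -69.5 tilt 0.11 turn [ 0.11 -0.02  0.  ] q [ 0.06  0.61  0.68  1.87 -0.51  0.84 -0.21] t 10.3 w 0.0653 F [2.  1.7 1.7] rows 1
lin [-0.0038, -0.0022, 0.0014] dr [0.11, -0.02, 0.0]
```

Request:
{"name": "drive_tool", "arguments": {"commands": [{"linear": [0,0,0],"dr": [0,0,0],"jaw": 0.15},{"linear": [0,0,0],"dr": [0,0,0],"jaw": 0.0},{"linear": [0,0,0],"dr": [0,0,0],"jaw": 0},{"linear": [0,0,0],"dr": [0,0,0],"jaw": 0}]}}

```text
clock: 10.8
tcp_pos: [0.481, -0.3686, 0.0975]
orientation: [3.091, 0.558, -0.003]
contact_force: [-0.3, -0.6, -0.3]
grip_width: 0.0853
```

```bash
python3 - <<'E'
from h import *
plan([.478,-.368,.22],None,n=1)
save('wrist','w8.png')
E
```

```text
cur [ 0.481  -0.3686  0.0975] jaw -69.5 tilt 0.11 turn [ 0.02  0.1  -0.  ] q [ 0.06  0.62  0.68  1.87 -0.51  0.84 -0.21] t 10.8 w 0.0853 F [-0.3 -0.6 -0.3] rows 1
lin [-0.0029, -0.0016, -0.1225] dr [0.02, 0.1, -0.0]
```

View pics/w8.png

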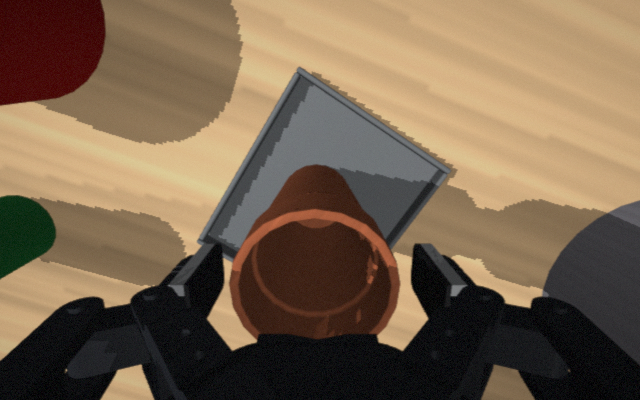

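Request:
{"name": "drive_tool", "arguments": {"commands": [{"linear": [0,0,-0.02],"dr": [0,0,0],"jaw": 0},{"linear": [0,0,-0.03],"dr": [0,0,0],"jaw": 0},{"linear": [0,0,-0.04],"dr": [0,0,0],"jaw": 0},{"linear": [0,0,-0.05],"dr": [0,0,0],"jaw": 0}]}}

```text
clock: 11.35
tcp_pos: [0.4796, -0.3676, 0.2418]
orientation: [-3.09, -0.556, 0.01]
contact_force: [0.6, -0.9, 0.2]
grip_width: 0.0858
```

```bash
python3 - <<'E'
from h import *
plan([.58,-.1,.28],39)
E
```

```text
cur [ 0.4796 -0.3676  0.2418] jaw -69.6 tilt 0.39 turn [-4.500e-01  4.000e-02 -1.086e+02] q [-0.05  0.45  0.81  1.75 -0.36  1.1  -0.33] t 11.35 w 0.0858 F [ 0.6 -0.9  0.2] rows 11
lin [0.017, -0.0196, -0.0035] dr [-0.04, 0.0, -9.87]
lin [0.0201, -0.0164, -0.0035] dr [-0.04, 0.0, -9.87]
lin [0.0227, -0.0127, -0.0035] dr [-0.04, 0.0, -9.87]
lin [0.0245, -0.0087, -0.0035] dr [-0.04, 0.0, -9.87]
lin [0.0256, -0.0043, -0.0035] dr [-0.04, 0.0, -9.87]
lin [0.026, 0.0001, -0.0035] dr [-0.04, 0.0, -9.87]
lin [0.0256, 0.0046, -0.0035] dr [-0.04, 0.0, -9.87]
lin [0.0244, 0.0089, -0.0035] dr [-0.04, 0.0, -9.87]
lin [0.0225, 0.013, -0.0035] dr [-0.04, 0.0, -9.87]
lin [0.02, 0.0166, -0.0035] dr [-0.04, 0.0, -9.87]
lin [0.0168, 0.0198, -0.0035] dr [-0.04, 0.0, -9.87]
```

Request:
{"name": "drive_tool", "arguments": {"commands": [{"linear": [0.017,-0.0196,-0.006],"dr": [0,0,-9.9],"jaw": 0},{"linear": [0.02,-0.0164,-0.006],"dr": [0,0,-9.9],"jaw": 0},{"linear": [0.0227,-0.0127,-0.006],"dr": [0,0,-9.9],"jaw": 0},{"linear": [0.0245,-0.0087,-0.006],"dr": [0,0,-9.9],"jaw": 0},{"linear": [0.0256,-0.0043,-0.004],"dr": [0,0,-9.9],"jaw": 0},{"linear": [0.026,0,-0.004],"dr": [0,0,-9.9],"jaw": 0},{"linear": [0.0256,0.0046,-0.003],"dr": [0,0,-9.9],"jaw": 0},{"linear": [0.0244,0.009,-0.003],"dr": [0,0,-9.9],"jaw": 0}]}}

```text
clock: 12.35
tcp_pos: [0.5505, -0.1746, 0.298]
orientation: [1.979, 2.42, 0.0]
contact_force: [0.5, 0.7, -0.0]
grip_width: 0.0855
```

```bash
python3 - <<'E'
from h import *
plan([.58,-.1,.25],39)
E
```

```text
cur [ 0.5505 -0.1746  0.298 ] jaw 11.4 tilt 0.87 turn [  0.39   0.78 -27.55] q [-0.2   0.27  0.49  1.75 -0.13  1.15  0.53] t 12.35 w 0.0855 F [ 0.5  0.7 -0. ] rows 3
lin [0.0226, 0.0144, 0.0159] dr [0.13, 0.26, -9.18]
lin [0.02, 0.0179, 0.0159] dr [0.13, 0.26, -9.18]
lin [0.0168, 0.0209, 0.016] dr [0.13, 0.26, -9.18]
```

Request:
{"name": "drive_tool", "arguments": {"commands": [{"linear": [0.0226,0.0144,0.016],"dr": [0.1,0.3,-9.2],"jaw": 0},{"linear": [0.02,0.018,0.016],"dr": [0.1,0.3,-9.2],"jaw": 0},{"linear": [0.01,0.013,0.016],"dr": [0.1,0.2,-8.2],"jaw": 0},{"linear": [0,0,0],"dr": [0,0,0],"jaw": 0},{"linear": [0,0,0],"dr": [0,0,0],"jaw": 0}]}}

```text
clock: 12.98
tcp_pos: [0.5784, -0.109, 0.2569]
orientation: [1.356, 2.823, 0.005]
contact_force: [0.1, -0.5, 0.5]
grip_width: 0.0853
```

```bash
python3 - <<'E'
from h import *
plan([.5835,-.0945,.15],39,n=4)
save('wrist','w9.png');np.save('c9.npy',viewer.calibration('wrist'),allow_pickle=True); save('top','t9.png')
E
```

```text
cur [ 0.5784 -0.109   0.2569] jaw 38.7 tilt 0.6 turn [ 0.42  0.43 -0.32] q [-0.21  0.31  0.37  1.77 -0.13  1.07  0.87] t 12.975 w 0.0853 F [ 0.1 -0.5  0.5] rows 4
lin [0.0022, 0.0031, 0.0267] dr [0.1, 0.11, -0.08]
lin [0.0022, 0.0031, 0.0267] dr [0.1, 0.11, -0.08]
lin [0.0021, 0.0032, 0.0267] dr [0.1, 0.11, -0.08]
lin [0.0021, 0.0032, 0.0267] dr [0.1, 0.11, -0.08]
```

View pics/w9.png

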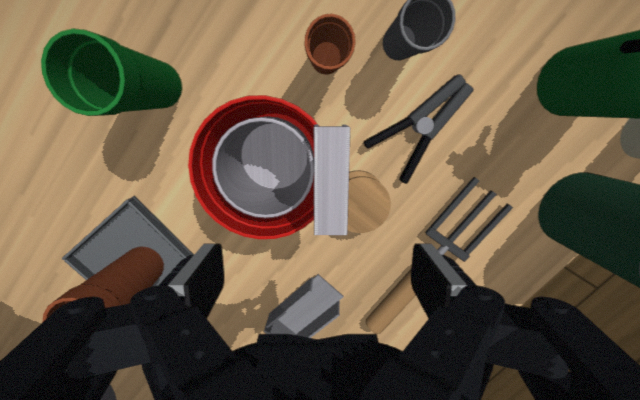

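View pics/t9.png

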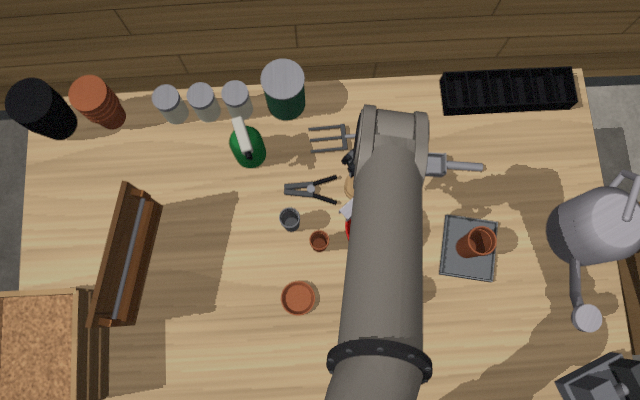

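```bash
python3 - <<'E'
from h import *
c=np.load('c9.npy',allow_pickle=True).item()
print(atz('wrist',(331,181),.153,c),atz('top',(481.5,241),.134),atz('wrist',(264,167),.095,c))
h=[atz('wrist',q,.153,c) for q in [(314,127),(349,126),(347,236),(314,235)]]
e=h[1]-h[0]+h[2]-h[3];print(np.degrees(np.arctan2(e[1],e[0])),np.linalg.norm(e)/2); e=h[0]-h[3]+h[1]-h[2];print(np.degrees(np.arctan2(e[1],e[0]))-90,np.linalg.norm(e)/2)
E
```

```text
[ 0.58201385 -0.09396264  0.153     ] [ 0.47866711 -0.36366816  0.134     ] [ 0.5323797  -0.13288006  0.095     ]
38.52043586819398 0.027467976522531516
38.95423488717145 0.09040221614829323
```

Request:
{"name": "drive_tool", "arguments": {"commands": [{"linear": [0.005,0.006,0.02],"dr": [0.2,0.2,-0.2],"jaw": 0},{"linear": [0.003,0.005,0.027],"dr": [0.2,0.2,-0.1],"jaw": 0},{"linear": [0.001,0.001,0.027],"dr": [0,0,0],"jaw": 0},{"linear": [0,0,0],"dr": [0,0,0],"jaw": 0},{"linear": [0,0,0],"dr": [0,0,0],"jaw": 0}]}}

```text
clock: 13.7
tcp_pos: [0.5822, -0.0945, 0.1793]
orientation: [1.359, 2.832, -0.0]
contact_force: [-0.4, 0.3, -0.2]
grip_width: 0.0854
```

```bash
python3 - <<'E'
from h import *
plan([.583,-.0942,.115],39,n=3)
save('wrist','w10.png')
u=(0,0)
E
```

```text
cur [ 0.5822 -0.0945  0.1793] jaw 38.7 tilt 0.02 turn [ 0.    0.02 -0.28] q [-0.21  0.4   0.34  1.84 -0.16  0.93  0.88] t 13.7 w 0.0854 F [-0.4  0.3 -0.2] rows 3
lin [-0.0001, 0.0003, 0.0214] dr [0.0, 0.01, -0.09]
lin [-0.0001, 0.0003, 0.0214] dr [0.0, 0.01, -0.09]
lin [-0.0001, 0.0003, 0.0214] dr [0.0, 0.01, -0.09]
```

View pics/w10.png

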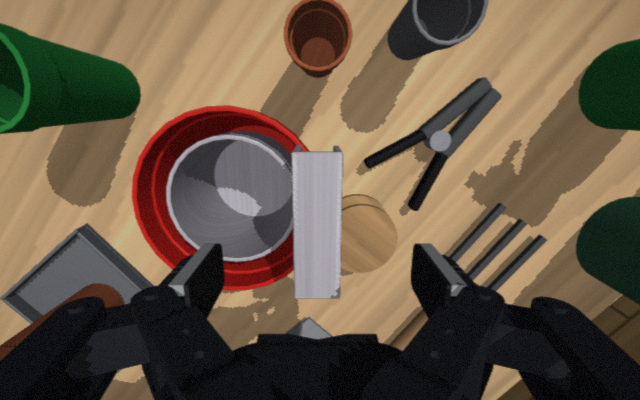

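Request:
{"name": "drive_tool", "arguments": {"commands": [{"linear": [0,0,0.025],"dr": [0,0,0],"jaw": 0},{"linear": [0,0,0.025],"dr": [0,0,0],"jaw": 0},{"linear": [0,0.0005,0.012],"dr": [0,0,-0.2],"jaw": 0},{"linear": [0,0,0],"dr": [0,0,0],"jaw": 0}]}}

```text
clock: 14.25
tcp_pos: [0.586, -0.0948, 0.1203]
orientation: [1.352, 2.827, 0.005]
contact_force: [-0.2, 0.8, 0.4]
grip_width: 0.0851
```

```bash
python3 - <<'E'
from h import *
plan([.583,-.0942,.111],39,n=1)
E
```

```text
cur [ 0.586  -0.0948  0.1203] jaw 38.9 tilt 0.49 turn [ 0.37  0.32 -0.13] q [-0.18  0.48  0.31  1.88 -0.2   0.81  0.91] t 14.25 w 0.0851 F [-0.2  0.8  0.4] rows 1
lin [0.0024, -0.002, 0.0093] dr [0.37, 0.32, -0.13]
```

Request:
{"name": "drive_tool", "arguments": {"commands": [{"linear": [0.0024,-0.002,0.008],"dr": [0.4,0.3,0],"jaw": 0},{"linear": [0,0,0],"dr": [0,0,0],"jaw": 0}]}}

```text
clock: 14.5
tcp_pos: [0.5839, -0.0944, 0.1135]
orientation: [1.355, 2.832, 0.0]
contact_force: [-1.6, 0.7, 0.0]
grip_width: 0.0855
```

```bash
python3 - <<'E'
from h import *
plan([.583,-.0942,.111],39,n=1)
save('wrist','w11.png')
E
```

```text
cur [ 0.5839 -0.0944  0.1135] jaw 38.9 tilt 0.11 turn [ 0.06  0.09 -0.14] q [-0.18  0.49  0.31  1.88 -0.2   0.8   0.91] t 14.5 w 0.0855 F [-1.6  0.7  0. ] rows 1
lin [0.0007, -0.0006, 0.0025] dr [0.06, 0.09, -0.14]
```

View pics/w11.png

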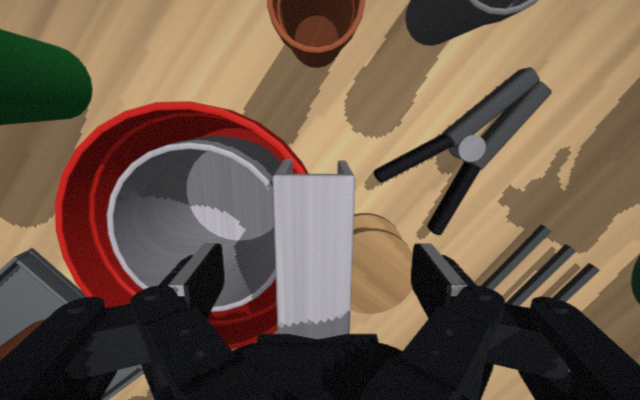

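Request:
{"name": "drive_tool", "arguments": {"commands": [{"linear": [0,0,0],"dr": [0,0,0],"jaw": 1},{"linear": [0,0,0],"dr": [0,0,0],"jaw": 1},{"linear": [0,0,0],"dr": [0,0,0],"jaw": 1},{"linear": [0,0,0],"dr": [0,0,0],"jaw": 1},{"linear": [0,0,0],"dr": [0,0,0],"jaw": 1},{"linear": [0,0,0],"dr": [0,0,0],"jaw": 1}], "force": 60}}

```text
clock: 15.3
tcp_pos: [0.5847, -0.0951, 0.1153]
orientation: [1.355, 2.83, 0.002]
contact_force: [-0.5, -0.5, 1.4]
grip_width: 0.0274
```

Request:
{"name": "drive_tool", "arguments": {"commands": [{"linear": [0,0,-0.01],"dr": [0,0,0],"jaw": 1},{"linear": [0,0,-0.015],"dr": [0,0,0],"jaw": 1},{"linear": [0,0,0],"dr": [0,0,0],"jaw": 1}]}}

```text
clock: 15.68
tcp_pos: [0.5847, -0.0946, 0.1416]
orientation: [1.355, 2.83, 0.002]
contact_force: [-0.1, 0.1, -1.7]
grip_width: 0.0274
```

```bash
python3 - <<'E'
from h import *
plan([.583,-.0942,.3],39,n=4)
save('side','s12.png')
a=cv2.imread('pics/s12.png');cv2.imwrite('pics/s12b.png',cv2.resize(a[180:300,260:420],None,fx=4,fy=4,interpolation=cv2.INTER_CUBIC))
E
```

```text
cur [ 0.5847 -0.0946  0.1416] jaw 38.8 tilt 0.24 turn [ 0.16  0.18 -0.16] q [-0.19  0.45  0.33  1.86 -0.19  0.85  0.9 ] t 15.675 w 0.0274 F [-0.1  0.1 -1.7] rows 4
lin [0.0002, -0.0002, -0.0396] dr [0.04, 0.05, -0.04]
lin [0.0003, -0.0002, -0.0396] dr [0.04, 0.05, -0.04]
lin [0.0003, -0.0002, -0.0396] dr [0.04, 0.05, -0.04]
lin [0.0003, -0.0002, -0.0396] dr [0.04, 0.05, -0.04]
```

View pics/s12b.png

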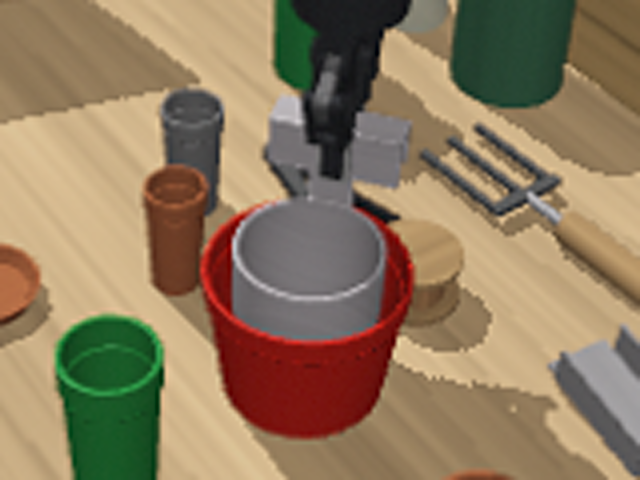

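Request:
{"name": "drive_tool", "arguments": {"commands": [{"linear": [0,0,-0.02],"dr": [0,0,0],"jaw": 1},{"linear": [0,0,-0.025],"dr": [0,0,0],"jaw": 1},{"linear": [0,0,-0.03],"dr": [0,0,0],"jaw": 1},{"linear": [0,0,-0.025],"dr": [0,0,0],"jaw": 1},{"linear": [0,0,-0.012],"dr": [0,0,0],"jaw": 1},{"linear": [0,0,0],"dr": [0,0,0],"jaw": 1}]}}

```text
clock: 16.48
tcp_pos: [0.5819, -0.0936, 0.2535]
orientation: [-1.355, -2.832, 0.001]
contact_force: [0.2, 0.3, -2.3]
grip_width: 0.0272
```

```bash
python3 - <<'E'
from h import *
plan([.515,.252,.26],76.4,n=14)
save('side','s13.png')
a=cv2.imread('pics/s13.png');cv2.imwrite('pics/s13b.png',cv2.resize(a[150:300,240:440],None,fx=3,fy=3,interpolation=cv2.INTER_CUBIC))
E
```

```text
cur [ 0.5819 -0.0936  0.2535] jaw 38.9 tilt 0.12 turn [ -0.06  -0.11 -37.53] q [-0.23  0.33  0.36  1.76 -0.13  1.08  0.85] t 16.475 w 0.0272 F [ 0.2  0.3 -2.3] rows 14
lin [0.0222, 0.0118, -0.0005] dr [-0.0, -0.01, -2.68]
lin [0.0216, 0.0128, -0.0005] dr [-0.0, -0.01, -2.68]
lin [0.021, 0.0138, -0.0005] dr [-0.0, -0.01, -2.68]
lin [0.0204, 0.0148, -0.0005] dr [-0.0, -0.01, -2.68]
lin [0.0196, 0.0157, -0.0005] dr [-0.0, -0.01, -2.68]
lin [0.0189, 0.0166, -0.0005] dr [-0.0, -0.01, -2.68]
lin [0.0181, 0.0175, -0.0005] dr [-0.0, -0.01, -2.68]
lin [0.0173, 0.0183, -0.0005] dr [-0.0, -0.01, -2.68]
lin [0.0164, 0.0191, -0.0005] dr [-0.0, -0.01, -2.68]
lin [0.0155, 0.0198, -0.0005] dr [-0.0, -0.01, -2.68]
lin [0.0145, 0.0205, -0.0005] dr [-0.0, -0.01, -2.68]
lin [0.0135, 0.0212, -0.0005] dr [-0.0, -0.01, -2.68]
lin [0.0125, 0.0218, -0.0005] dr [-0.0, -0.01, -2.68]
lin [0.0115, 0.0224, -0.0005] dr [-0.0, -0.01, -2.68]
```

View pics/s13b.png

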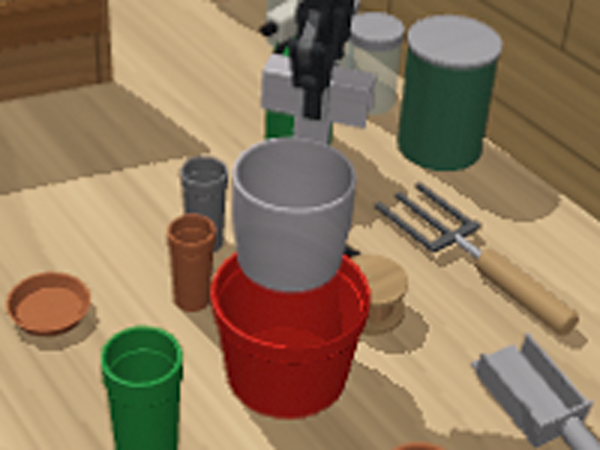

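Request:
{"name": "drive_tool", "arguments": {"commands": [{"linear": [0.015,0.0075,-0.002],"dr": [0,0,-1.5],"jaw": 1},{"linear": [0.022,0.0128,-0.002],"dr": [0,0,-2.7],"jaw": 1},{"linear": [0.021,0.0138,-0.001],"dr": [0,0,-2.7],"jaw": 1},{"linear": [0.0204,0.0148,-0.001],"dr": [0,0,-2.7],"jaw": 1},{"linear": [0.0196,0.0157,-0.001],"dr": [0,0,-2.7],"jaw": 1},{"linear": [0.019,0.0166,-0.001],"dr": [0,0,-2.7],"jaw": 1},{"linear": [0.018,0.0175,-0.001],"dr": [0,0,-2.7],"jaw": 1},{"linear": [0.0173,0.0183,-0.001],"dr": [0,0,-2.7],"jaw": 1}]}}

```text
clock: 17.52
tcp_pos: [0.541, 0.1111, 0.2609]
orientation: [-0.789, -3.032, 0.002]
contact_force: [0.7, 1.3, -2.7]
grip_width: 0.0276
```

```bash
python3 - <<'E'
from h import *
plan([.515,.252,.26],76.4,n=7)
E
```

```text
cur [0.541  0.1111 0.2609] jaw 60.8 tilt 0.47 turn [ -0.13  -0.46 -15.57] q [-0.48  0.25  0.2   1.82 -0.06  1.08  0.8 ] t 17.525 w 0.0276 F [ 0.7  1.3 -2.7] rows 7
lin [0.013, 0.0158, 0.0002] dr [-0.02, -0.07, -2.22]
lin [0.0124, 0.0163, 0.0002] dr [-0.02, -0.07, -2.22]
lin [0.0118, 0.0167, 0.0002] dr [-0.02, -0.07, -2.22]
lin [0.0111, 0.0172, 0.0001] dr [-0.02, -0.07, -2.22]
lin [0.0105, 0.0176, 0.0001] dr [-0.02, -0.07, -2.22]
lin [0.0098, 0.018, 0.0001] dr [-0.02, -0.07, -2.22]
lin [0.0091, 0.0184, 0.0001] dr [-0.02, -0.07, -2.22]
```

Request:
{"name": "drive_tool", "arguments": {"commands": [{"linear": [0.015,0.0185,0],"dr": [0,-0.1,-2.5],"jaw": 1},{"linear": [0.0144,0.0185,0],"dr": [0,-0.1,-2.5],"jaw": 1},{"linear": [0.0135,0.0195,0],"dr": [0,-0.1,-2.5],"jaw": 1},{"linear": [0.0125,0.02,0],"dr": [0,-0.1,-2.5],"jaw": 1},{"linear": [0.01,0.0185,0],"dr": [0,-0.1,-2.5],"jaw": 1},{"linear": [0.007,0.013,0],"dr": [0,0,-2],"jaw": 1},{"linear": [0,0,0],"dr": [0,0,0],"jaw": 1}]}}

```text
clock: 18.4
tcp_pos: [0.5141, 0.2504, 0.2605]
orientation: [0.367, 3.12, -0.004]
contact_force: [1.2, -0.3, -2.1]
grip_width: 0.0274
```

```bash
python3 - <<'E'
from h import *
plan([.515,.252,.13],76.4,n=5)
save('side','s14.png')
E
```

```text
cur [0.5141 0.2504 0.2605] jaw 76.6 tilt 0.15 turn [-0.14  0.04  0.18] q [-0.63  0.28  0.09  1.78 -0.02  1.09  0.8 ] t 18.4 w 0.0274 F [ 1.2 -0.3 -2.1] rows 5
lin [-0.0001, 0.0004, 0.0261] dr [-0.03, 0.01, 0.04]
lin [-0.0001, 0.0004, 0.0261] dr [-0.03, 0.01, 0.04]
lin [-0.0001, 0.0004, 0.0261] dr [-0.03, 0.01, 0.04]
lin [-0.0001, 0.0004, 0.0261] dr [-0.03, 0.01, 0.04]
lin [-0.0001, 0.0004, 0.0261] dr [-0.03, 0.01, 0.04]
```

View pics/s14.png

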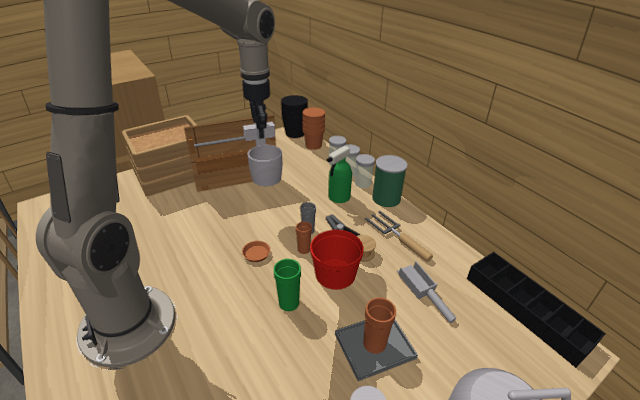

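Request:
{"name": "drive_tool", "arguments": {"commands": [{"linear": [0,0,0.03],"dr": [-0.1,0,0],"jaw": 1},{"linear": [0,0,0.035],"dr": [0,0,0],"jaw": 1},{"linear": [0,0,0.035],"dr": [0,0,0],"jaw": 1},{"linear": [0,0,0.023],"dr": [0,0,0],"jaw": 1},{"linear": [0,0,0.01],"dr": [0,0,0],"jaw": 1},{"linear": [0,0,0],"dr": [0,0,0],"jaw": 1}]}}

```text
clock: 19.2
tcp_pos: [0.5192, 0.2418, 0.1258]
orientation: [0.388, 3.111, -0.005]
contact_force: [-0.6, 0.0, -2.6]
grip_width: 0.0273
```

```bash
python3 - <<'E'
from h import *
plan([.515,.252,.115],76.4,n=1)
E
```

```text
cur [0.5192 0.2418 0.1258] jaw 75.8 tilt 0.39 turn [-0.13  0.37 -0.62] q [-0.61  0.43  0.08  1.91 -0.04  0.8   0.81] t 19.2 w 0.0273 F [-0.6  0.  -2.6] rows 1
lin [0.0066, 0.0089, 0.0107] dr [-0.13, 0.37, -0.62]
```

Request:
{"name": "drive_tool", "arguments": {"commands": [{"linear": [0,0,0.006],"dr": [-0.1,0.4,-0.5],"jaw": 1},{"linear": [0,0,0.004],"dr": [0,0,0],"jaw": 1},{"linear": [0,0,0.003],"dr": [0,0,0],"jaw": 1},{"linear": [0,0,0],"dr": [0,0,0],"jaw": 1}]}}

```text
clock: 19.7
tcp_pos: [0.5211, 0.2422, 0.1146]
orientation: [0.375, 3.116, 0.004]
contact_force: [0.1, -0.2, -2.3]
grip_width: 0.0275
```

Request:
{"name": "drive_tool", "arguments": {"commands": [{"linear": [0,0,0.002],"dr": [0,0,0],"jaw": 1},{"linear": [0,0,0],"dr": [0,0,0],"jaw": 1}]}}

```text
clock: 19.95
tcp_pos: [0.5212, 0.2424, 0.1127]
orientation: [0.375, 3.116, 0.004]
contact_force: [-1.1, -0.7, -1.9]
grip_width: 0.0276
```

Request:
{"name": "drive_tool", "arguments": {"commands": [{"linear": [0,0,0.002],"dr": [0,0,0],"jaw": 1},{"linear": [0,0,0.001],"dr": [0,0,0],"jaw": 1},{"linear": [0,0,0],"dr": [0,0,0],"jaw": 1}]}}

```text
clock: 20.32
tcp_pos: [0.5214, 0.2426, 0.1104]
orientation: [0.375, 3.116, 0.005]
contact_force: [-1.4, -0.6, -1.8]
grip_width: 0.0273
```

```bash
python3 - <<'E'
from h import *
plan([.515,.252,.115],76.4,n=1)
save('side','s15.png')
a=cv2.imread('pics/s15.png');cv2.imwrite('pics/s15b.png',cv2.resize(a[90:240,180:360],None,fx=4,fy=4,interpolation=cv2.INTER_CUBIC))
E
```

```text
cur [0.5214 0.2426 0.1104] jaw 76.3 tilt 0.26 turn [ 0.2   0.17 -0.11] q [-0.6   0.46  0.07  1.91 -0.05  0.77  0.83] t 20.325 w 0.0273 F [-1.4 -0.6 -1.8] rows 1
lin [0.0084, 0.0076, -0.0046] dr [0.2, 0.17, -0.11]
```

View pics/s15b.png

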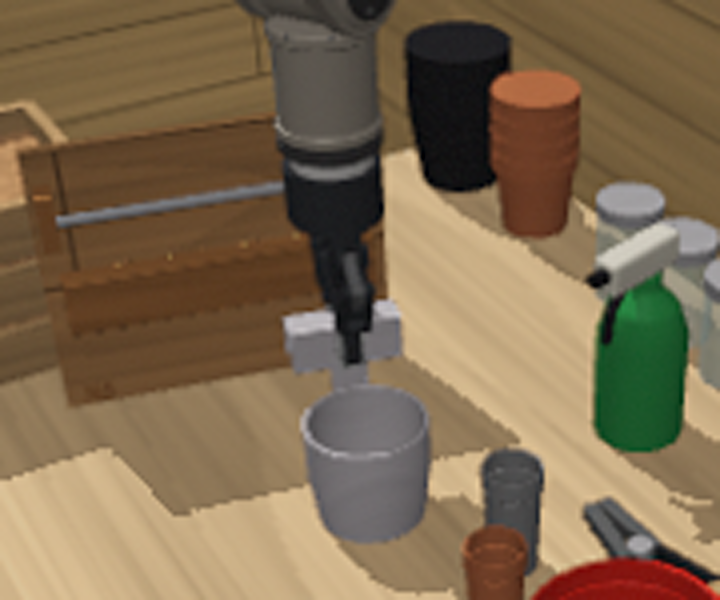

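Request:
{"name": "drive_tool", "arguments": {"commands": [{"linear": [0,0,0.0015],"dr": [0,0,0],"jaw": 1},{"linear": [0,0,0],"dr": [0,0,0],"jaw": 1}]}}

```text
clock: 20.62
tcp_pos: [0.5219, 0.2429, 0.1105]
orientation: [0.375, 3.115, 0.006]
contact_force: [-0.4, 0.3, -2.4]
grip_width: 0.0273
```

Request:
{"name": "drive_tool", "arguments": {"commands": [{"linear": [0,0,0.0015],"dr": [0.2,0.2,0],"jaw": 1},{"linear": [0,0,0],"dr": [0,0,0],"jaw": 1}]}}

```text
clock: 20.88
tcp_pos: [0.5227, 0.2433, 0.1104]
orientation: [0.375, 3.118, 0.003]
contact_force: [0.8, -0.0, -1.4]
grip_width: 0.0277
```

Request:
{"name": "drive_tool", "arguments": {"commands": [{"linear": [0,0,0],"dr": [0,0,0],"jaw": 0.55},{"linear": [0,0,0],"dr": [0,0,0],"jaw": 0.2},{"linear": [0,0,0],"dr": [0,0,0],"jaw": 0},{"linear": [0,0,0],"dr": [0,0,0],"jaw": 0},{"linear": [0,0,0],"dr": [0,0,0],"jaw": 0}]}}

```text
clock: 21.5
tcp_pos: [0.5232, 0.2436, 0.1099]
orientation: [0.375, 3.117, 0.003]
contact_force: [-0.1, -0.0, 0.3]
grip_width: 0.0854
```

Request:
{"name": "drive_tool", "arguments": {"commands": [{"linear": [0,0,-0.02],"dr": [0,0,0],"jaw": 0},{"linear": [0,0,-0.03],"dr": [0,0,0],"jaw": 0},{"linear": [0,0,-0.04],"dr": [0,0,0],"jaw": 0},{"linear": [0,0,-0.05],"dr": [0,0,0],"jaw": 0},{"linear": [0,-0.04,-0.03],"dr": [0,0,0],"jaw": 0},{"linear": [0,-0.04,0],"dr": [0,0,0],"jaw": 0},{"linear": [0,-0.03,0],"dr": [0,0,0],"jaw": 0},{"linear": [0,0,0],"dr": [0,0,0],"jaw": 0}]}}

```text
clock: 22.5
tcp_pos: [0.4961, 0.1336, 0.2856]
orientation: [0.373, 3.116, 0.004]
contact_force: [0.1, -0.1, 0.3]
grip_width: 0.0855
```

```bash
python3 - <<'E'
from h import *
plan([.4925,.132,.25],76.4,n=1)
save('wrist','w16.png');np.save('c16.npy',viewer.calibration('wrist'),allow_pickle=True); save('top','t16.png')
a=cv2.imread('pics/t16.png');cv2.imwrite('pics/t16b.png',cv2.resize(a[160:340,80:280],None,fx=3,fy=3,interpolation=cv2.INTER_CUBIC))
E
```

```text
cur [0.4961 0.1336 0.2856] jaw 76.3 tilt 0.23 turn [ 0.15  0.18 -0.05] q [-0.51  0.15  0.14  1.88 -0.02  1.11  0.97] t 22.5 w 0.0855 F [ 0.1 -0.1  0.3] rows 1
lin [0.0032, -0.0025, 0.0356] dr [0.15, 0.18, -0.05]
```

View pics/w16.png

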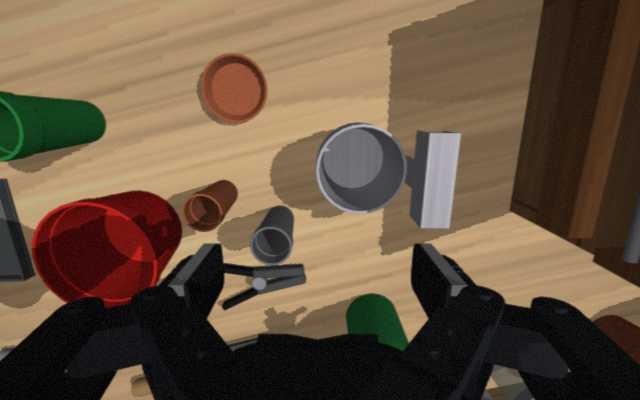

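View pics/t16b.png

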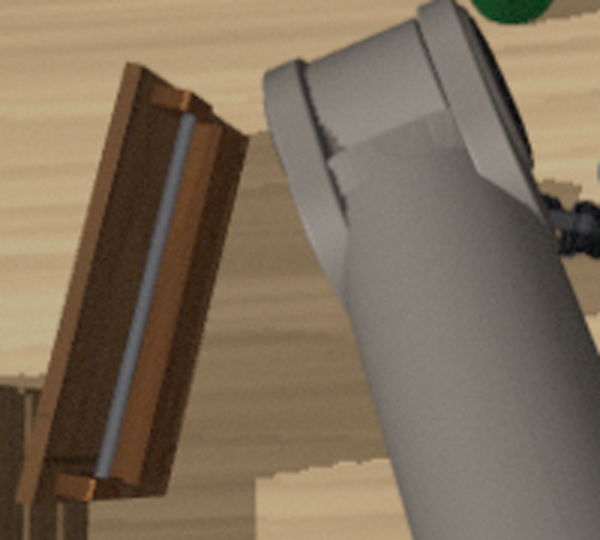

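```bash
python3 - <<'E'
import cv2
a=cv2.imread('pics/w16.png');cv2.imwrite('pics/w16b.png',cv2.resize(a[110:240,300:480],None,fx=4.4,fy=4.4,interpolation=cv2.INTER_CUBIC))
E
```

```text
(no output)
```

View pics/w16b.png

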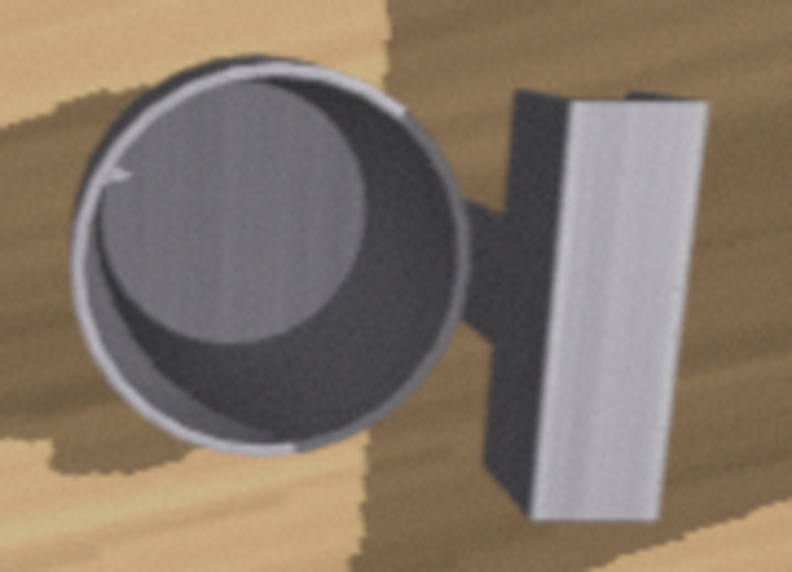

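```bash
python3 - <<'E'
from h import *
c=np.load('c16.npy',allow_pickle=True).item()
f=lambda u,v:((u+.5)/4.4-.5+300,(v+.5)/4.4-.5+110)
b=atz('wrist',f(270,257),.09,c);print('b',b, atz('wrist',f(72,262),.09,c),atz('wrist',f(467,250),.09,c),atz('wrist',f(265,62),.09,c),atz('wrist',f(270,456),.09,c))
h=[atz('wrist',f(*q),.148,c) for q in [(570,100),(709,100),(658,520),(532,520)]]
hm=np.mean(h,0);e=h[0]-h[3]+h[1]-h[2];print('h',hm,np.linalg.norm(e)/2,np.degrees(np.arctan2(e[1],e[0]))-90)
d=hm-b;print(np.linalg.norm(d[:2]),np.degrees(np.arctan2(d[1],d[0])))
e=h[1]-h[0]+h[2]-h[3];print(np.linalg.norm(e)/2,np.degrees(np.arctan2(e[1],e[0])))
E
```

```text
b [0.50364801 0.18283078 0.09      ] [0.49339177 0.13467306 0.09      ] [0.5133341 0.2307617 0.09     ] [0.4569625  0.19097666 0.09      ] [0.55478974 0.17257135 0.09      ]
h [0.52101514 0.24495281 0.148     ] 0.08968247118521834 76.5528598782237
0.0645039744423998 74.38088077685092
0.027615748394423937 76.50762243352965
```

```bash
python3 - <<'E'
from h import *
plan([.494,.1362,.14],76.4,n=5)
E
```

```text
cur [0.4962 0.1365 0.2854] jaw 76.6 tilt 0.25 turn [0.2  0.15 0.16] q [-0.51  0.16  0.14  1.88 -0.03  1.1   0.97] t 22.6 w 0.0856 F [ 0.2 -0.4 -0.1] rows 5
lin [0.0005, -0.0003, 0.0291] dr [0.04, 0.03, 0.03]
lin [0.0005, -0.0002, 0.0291] dr [0.04, 0.03, 0.03]
lin [0.0005, -0.0002, 0.0291] dr [0.04, 0.03, 0.03]
lin [0.0004, -0.0002, 0.0291] dr [0.04, 0.03, 0.03]
lin [0.0004, -0.0002, 0.0291] dr [0.04, 0.03, 0.03]
```

Request:
{"name": "drive_tool", "arguments": {"commands": [{"linear": [0.001,0,0.03],"dr": [0.1,0.1,0],"jaw": 0},{"linear": [0.001,0,0.035],"dr": [0.1,0.1,0],"jaw": 0},{"linear": [0.001,0,0.035],"dr": [0,0,0],"jaw": 0},{"linear": [0,0,0.03],"dr": [0,0,0],"jaw": 0},{"linear": [0,0,0.01],"dr": [0,0,0],"jaw": 0},{"linear": [0,0,0],"dr": [0,0,0],"jaw": 0}]}}

```text
clock: 23.35
tcp_pos: [0.495, 0.1469, 0.1414]
orientation: [0.35, 3.122, 0.006]
contact_force: [0.6, -0.3, 0.9]
grip_width: 0.0853
```

```bash
python3 - <<'E'
from h import *
plan([.494,.1362,.125],76.4,n=1)
save('wrist','w17.png');np.save('c17.npy',viewer.calibration('wrist'),allow_pickle=True)
E
```

```text
cur [0.495  0.1469 0.1414] jaw 77.2 tilt 0.21 turn [ 0.21 -0.01  0.82] q [-0.5   0.33  0.12  2.03 -0.06  0.79  0.99] t 23.35 w 0.0853 F [ 0.6 -0.3  0.9] rows 1
lin [-0.0014, -0.0107, 0.0163] dr [0.21, -0.01, 0.82]
```

View pics/w17.png

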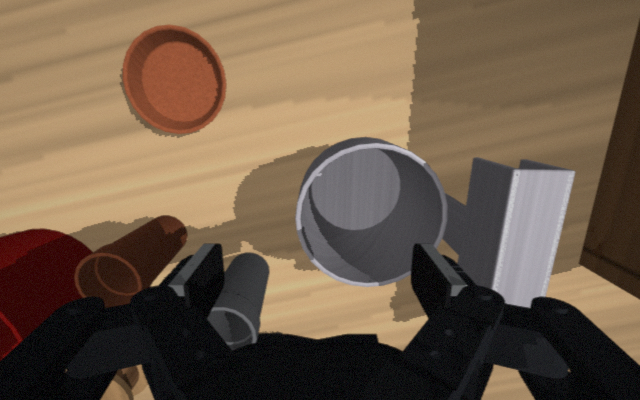

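```bash
python3 - <<'E'
from h import *
c=np.load('c17.npy',allow_pickle=True).item()
for n,p,z in [('wall',(297,213),.09),('far',(446,210),.09),('top',(372,143),.09),('bot',(372,285),.09),('grey',(235,328),.09)]: print(n,atz('wrist',p,z,c))
E
```

```text
wall [0.49189212 0.13411262 0.09      ]
far [0.51142838 0.22965932 0.09      ]
top [0.45792559 0.19001637 0.09      ]
bot [0.55505454 0.17275935 0.09      ]
grey [0.5676286  0.06918468 0.09      ]
```

Request:
{"name": "drive_tool", "arguments": {"commands": [{"linear": [-0.0014,-0.011,0.008],"dr": [0.2,0,0.8],"jaw": 0},{"linear": [0,0,0.012],"dr": [0,0,0],"jaw": 0},{"linear": [0,0,0],"dr": [0,0,0],"jaw": 0}]}}

```text
clock: 23.78
tcp_pos: [0.4957, 0.1357, 0.1227]
orientation: [0.373, 3.115, 0.004]
contact_force: [0.2, 1.3, 0.2]
grip_width: 0.0852
```

```bash
python3 - <<'E'
from h import *
plan([.4935,.1355,.09],76.4,n=2)
E
```

```text
cur [0.4957 0.1357 0.1227] jaw 76.3 tilt 0.28 turn [ 0.17  0.22 -0.06] q [-0.49  0.35  0.12  2.05 -0.06  0.74  1.  ] t 23.775 w 0.0852 F [0.2 1.3 0.2] rows 2
lin [0.0011, -0.0004, 0.0164] dr [0.09, 0.11, -0.03]
lin [0.0011, -0.0004, 0.0164] dr [0.09, 0.11, -0.03]
```

Request:
{"name": "drive_tool", "arguments": {"commands": [{"linear": [0.0015,0,0.016],"dr": [0.1,0.2,0],"jaw": 0},{"linear": [0.0005,0,0.016],"dr": [0,0,0],"jaw": 0},{"linear": [0,0,0.012],"dr": [0,0,0],"jaw": 0},{"linear": [0,0,0],"dr": [0,0,0],"jaw": 0}]}}

```text
clock: 24.28
tcp_pos: [0.4935, 0.1364, 0.0752]
orientation: [-0.373, -3.119, -0.002]
contact_force: [-0.7, 0.1, 0.6]
grip_width: 0.0851
```

```bash
python3 - <<'E'
from h import *
plan([.4935,.1355,.062],76.4,n=1)
save('wrist','w18.png')
E
```

```text
cur [0.4935 0.1364 0.0752] jaw 76.3 tilt 0.06 turn [ 0.05 -0.03 -0.06] q [-0.48  0.43  0.11  2.08 -0.08  0.64  1.01] t 24.275 w 0.0851 F [-0.7  0.1  0.6] rows 1
lin [-0.0002, -0.0008, 0.0132] dr [0.05, -0.03, -0.06]
```

View pics/w18.png

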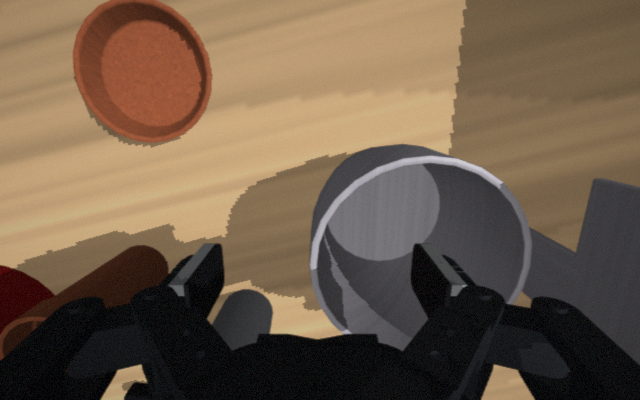

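Request:
{"name": "drive_tool", "arguments": {"commands": [{"linear": [0,-0.0005,0.012],"dr": [0,0,0],"jaw": 0},{"linear": [0,0,0],"dr": [0,0,0],"jaw": 0},{"linear": [0,0,0],"dr": [0,0,0],"jaw": 0.6},{"linear": [0,0,0],"dr": [0,0,0],"jaw": 0.9},{"linear": [0,0,0],"dr": [0,0,0],"jaw": 1},{"linear": [0,0,0],"dr": [0,0,0],"jaw": 1},{"linear": [0,0,0],"dr": [0,0,0],"jaw": 1}], "force": 60}}

```text
clock: 25.2
tcp_pos: [0.4948, 0.1362, 0.0641]
orientation: [0.374, 3.117, 0.004]
contact_force: [-0.9, -0.3, -1.1]
grip_width: 0.0021
```

```bash
python3 - <<'E'
from h import *
plan([.4935,.1355,.062],76.4,n=1)
save('wrist','w19.png')
E
```

```text
cur [0.4948 0.1362 0.0641] jaw 76.3 tilt 0.21 turn [ 0.16  0.13 -0.07] q [-0.47  0.45  0.1   2.08 -0.08  0.61  1.02] t 25.2 w 0.0021 F [-0.9 -0.3 -1.1] rows 1
lin [0.0011, -0.001, 0.0021] dr [0.16, 0.13, -0.07]
```

View pics/w19.png

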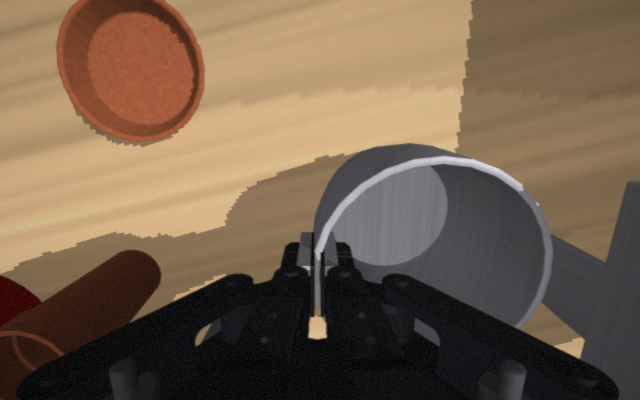

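Request:
{"name": "drive_tool", "arguments": {"commands": [{"linear": [0,0,-0.01],"dr": [0,0,0],"jaw": 1},{"linear": [0,0,-0.02],"dr": [0,0,0],"jaw": 1},{"linear": [0,0,0],"dr": [0,0,0],"jaw": 1}]}}

```text
clock: 25.62
tcp_pos: [0.4939, 0.1359, 0.0951]
orientation: [0.373, 3.118, 0.002]
contact_force: [-0.2, -0.5, -2.8]
grip_width: 0.0025
```

```bash
python3 - <<'E'
from h import *
plan([.4935,.1355,.18],76.4,n=4)
save('side','s20.png')
a=cv2.imread('pics/s20.png');cv2.imwrite('pics/s20b.png',cv2.resize(a[90:240,180:360],None,fx=4,fy=4,interpolation=cv2.INTER_CUBIC))
E
```

```text
cur [0.4939 0.1359 0.0951] jaw 76.3 tilt 0.11 turn [ 0.1   0.05 -0.06] q [-0.48  0.4   0.11  2.07 -0.07  0.68  1.01] t 25.625 w 0.0025 F [-0.2 -0.5 -2.8] rows 4
lin [0.0001, -0.0001, -0.0212] dr [0.02, 0.01, -0.01]
lin [0.0001, -0.0001, -0.0212] dr [0.02, 0.01, -0.01]
lin [0.0001, -0.0001, -0.0212] dr [0.02, 0.01, -0.01]
lin [0.0001, -0.0001, -0.0212] dr [0.02, 0.01, -0.01]
```

View pics/s20b.png

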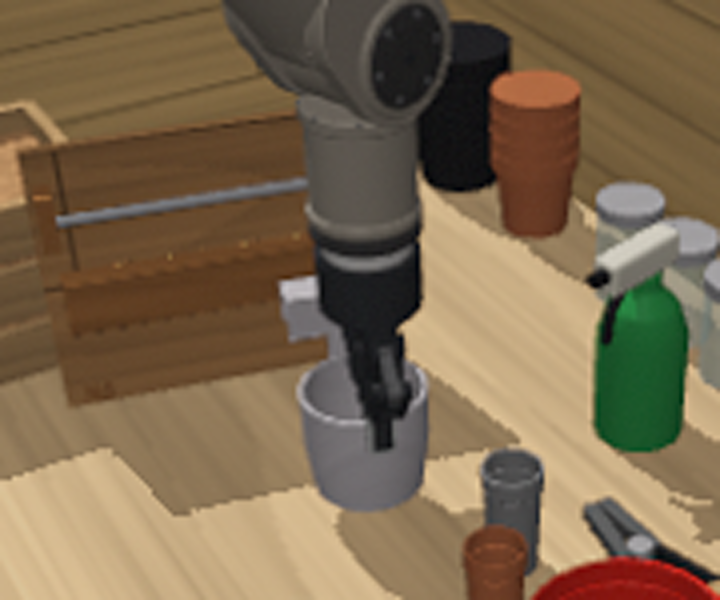

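Lifted level. Raise further, then look at tilt from the wrist.

Request:
{"name": "drive_tool", "arguments": {"commands": [{"linear": [0,0,-0.02],"dr": [0,0,0],"jaw": 1},{"linear": [0,0,-0.025],"dr": [0,0,0],"jaw": 1},{"linear": [0,0,-0.025],"dr": [0,0,0],"jaw": 1},{"linear": [0,0,-0.012],"dr": [0,0,0],"jaw": 1},{"linear": [0,0,0],"dr": [0,0,0],"jaw": 1}]}}

```text
clock: 26.3
tcp_pos: [0.4902, 0.1348, 0.1744]
orientation: [-0.371, -3.112, 0.005]
contact_force: [1.6, -0.4, -3.5]
grip_width: 0.0023
```

```bash
python3 - <<'E'
from h import *
plan([.447,.258,.18],76.4,n=6)
save('wrist','w21.png')
E
```

```text
cur [0.4902 0.1348 0.1744] jaw 76.4 tilt 0.45 turn [-0.23 -0.39 -0.  ] q [-0.5   0.28  0.13  2.01 -0.05  0.87  0.99] t 26.3 w 0.0023 F [ 1.6 -0.4 -3.5] rows 6
lin [0.0118, 0.0183, -0.0009] dr [-0.04, -0.06, -0.0]
lin [0.0118, 0.0183, -0.0009] dr [-0.04, -0.06, -0.0]
lin [0.0118, 0.0183, -0.0009] dr [-0.04, -0.06, -0.0]
lin [0.0118, 0.0183, -0.0009] dr [-0.04, -0.06, -0.0]
lin [0.0118, 0.0183, -0.0009] dr [-0.04, -0.06, -0.0]
lin [0.0118, 0.0183, -0.0009] dr [-0.04, -0.06, -0.0]
```

View pics/w21.png

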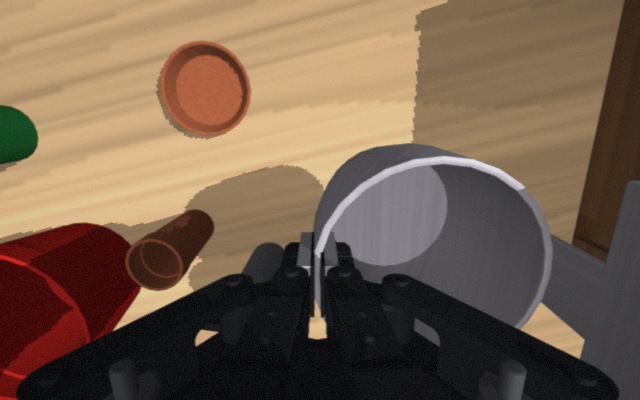

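Request:
{"name": "drive_tool", "arguments": {"commands": [{"linear": [0.009,0.012,0],"dr": [-0.1,-0.2,0],"jaw": 1},{"linear": [0.0135,0.018,0],"dr": [-0.1,-0.2,0],"jaw": 1},{"linear": [0.0135,0.018,0],"dr": [0,0,0],"jaw": 1},{"linear": [0.0135,0.018,0],"dr": [0,0,0],"jaw": 1},{"linear": [0.0135,0.018,0],"dr": [0,0,0],"jaw": 1},{"linear": [0.006,0.01,0],"dr": [0,0,0],"jaw": 1},{"linear": [0,0,0],"dr": [0,0,0],"jaw": 1}]}}

```text
clock: 27.22
tcp_pos: [0.4366, 0.2488, 0.1672]
orientation: [-0.365, -3.11, 0.01]
contact_force: [0.1, -0.7, -2.5]
grip_width: 0.0023
```

```bash
python3 - <<'E'
from h import *
plan([.445,.249,.18],76.4,n=1)
save('side','s22.png')
a=cv2.imread('pics/s22.png');cv2.imwrite('pics/s22b.png',cv2.resize(a[90:240,160:340],None,fx=4,fy=4,interpolation=cv2.INTER_CUBIC))
save('top','t22.png')
a=cv2.imread('pics/t22.png');cv2.imwrite('pics/t22b.png',cv2.resize(a[170:340,70:270],None,fx=3.5,fy=3.5,interpolation=cv2.INTER_CUBIC))
E
```

```text
cur [0.4366 0.2488 0.1672] jaw 76.6 tilt 0.69 turn [-0.43 -0.53  0.22] q [-0.7   0.28  0.06  2.02 -0.03  0.85  0.72] t 27.225 w 0.0023 F [ 0.1 -0.7 -2.5] rows 1
lin [-0.008, 0.002, -0.0129] dr [-0.43, -0.53, 0.22]
```

View pics/s22b.png

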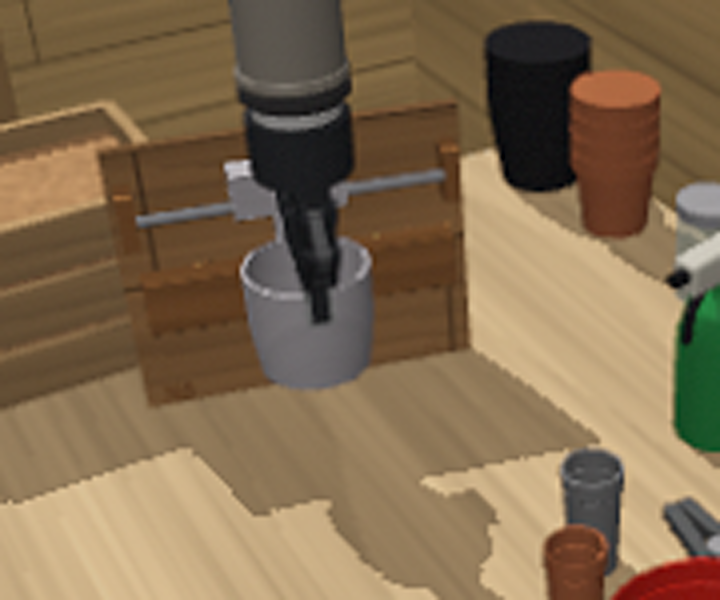

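View pics/t22b.png

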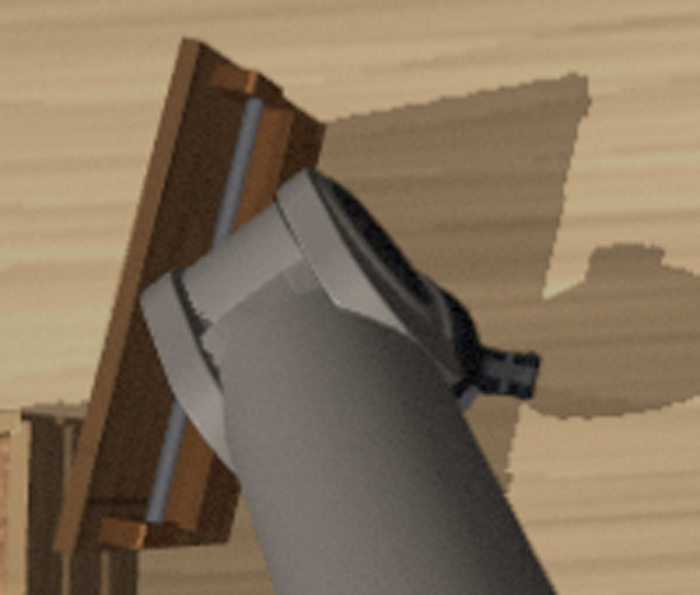

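Request:
{"name": "drive_tool", "arguments": {"commands": [{"linear": [-0.002,0.001,-0.01],"dr": [-0.4,-0.5,0.2],"jaw": 1},{"linear": [0,0,0],"dr": [0,0,0],"jaw": 1},{"linear": [0,0,0],"dr": [0,0,0],"jaw": 1}]}}

```text
clock: 27.7
tcp_pos: [0.4409, 0.2458, 0.1783]
orientation: [0.381, 3.117, -0.001]
contact_force: [0.5, -0.2, -2.2]
grip_width: 0.0028
```

```bash
cat >> h.py <<'E'
def hk(rail=(.4806,.3974)):
    o=monitor.get_obs();m=Ro.from_rotvec(o['orientation']).as_matrix();p=np.array(o['tcp_pos'])
    # hook gap point in tool frame: +y .1123, z -(.144-.0641)
    h=p+m@np.array([0,.1123,-.0799]); u=np.array([.2345,.972]);d=h[:2]-rail
    print('hook rel rail x %.4f y %.4f z %.4f'%(d@u,d@np.array([-u[1],u[0]]),h[2]-.2))
E
python3 - <<'E'
from h import *
plan([.447,.26,.176],76.4,n=1);hk()
E
```

```text
cur [0.4409 0.2458 0.1783] jaw 76.0 tilt 0.08 turn [-0.03  0.08 -0.35] q [-0.69  0.26  0.07  2.02 -0.02  0.87  0.72] t 27.7 w 0.0028 F [ 0.5 -0.2 -2.2] rows 1
lin [-0.0025, 0.0152, 0.0023] dr [-0.03, 0.08, -0.35]
hook rel rail x -0.0443 y 0.0024 z 0.0581
```

Request:
{"name": "drive_tool", "arguments": {"commands": [{"linear": [0,0.01,0.003],"dr": [0,0,-0.2],"jaw": 1},{"linear": [0,0.012,0.003],"dr": [0,0,0],"jaw": 1},{"linear": [0,0.01,0.003],"dr": [0,0,0],"jaw": 1},{"linear": [0,0,0],"dr": [0,0,0],"jaw": 1}]}}

```text
clock: 28.2
tcp_pos: [0.4491, 0.2799, 0.1683]
orientation: [0.375, 3.118, -0.001]
contact_force: [0.0, 0.3, -2.0]
grip_width: 0.0023
```

```bash
python3 - <<'E'
from h import *
plan([.454,.288,.176],76.4,n=1);hk()
save('side','s23.png')
a=cv2.imread('pics/s23.png');cv2.imwrite('pics/s23b.png',cv2.resize(a[110:210,180:300],None,fx=6,fy=6,interpolation=cv2.INTER_CUBIC))
E
```

```text
cur [0.4491 0.2799 0.1683] jaw 76.3 tilt 0.06 turn [-0.02  0.06 -0.1 ] q [-0.73  0.31  0.06  1.97 -0.02  0.86  0.68] t 28.2 w 0.0023 F [ 0.   0.3 -2. ] rows 1
lin [-0.0029, 0.0091, -0.0077] dr [-0.02, 0.06, -0.1]
hook rel rail x -0.0093 y 0.0029 z 0.0481
```

View pics/s23b.png

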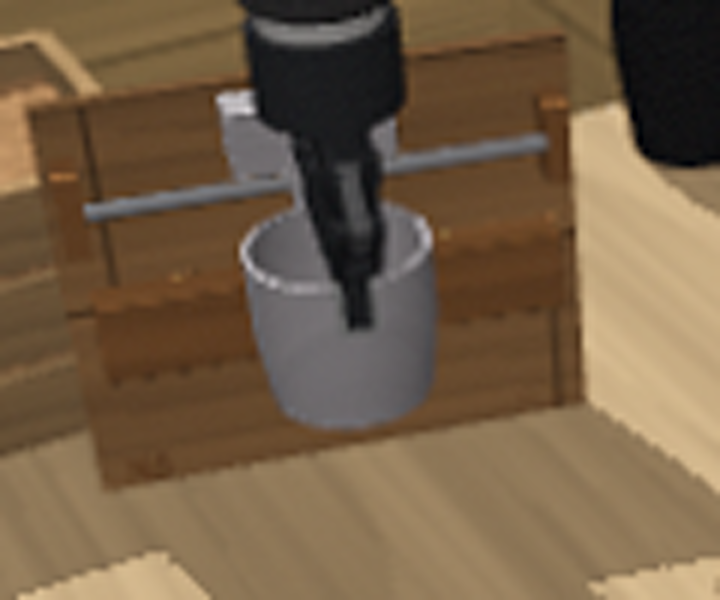

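```bash
python3 - <<'E'
from h import *
o=monitor.get_obs();m=Ro.from_rotvec(o['orientation']).as_matrix();p=np.array(o['tcp_pos'])
a=cv2.resize(cv2.imread('pics/s23.png')[110:210,180:300],None,fx=6,fy=6,interpolation=cv2.INTER_CUBIC)
def dot(X,col):
    u=proj('side',X)[0]; cv2.circle(a,(int((u[0]+.5-180)*6),int((u[1]+.5-110)*6)),3,col,-1)
for dx in (-.014,.014):
  for dy in (-.045,.045): dot(p+m@np.array([dy,.1123+dx,-.0839]),(255,0,255))
for s in np.linspace(-.129,.129,9): dot(np.array([.4806-.972*s,.3974+.2345*s,.2]),(0,255,0))
cv2.imwrite('pics/s23c.png',a)
E
```

```text
(no output)
```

View pics/s23c.png

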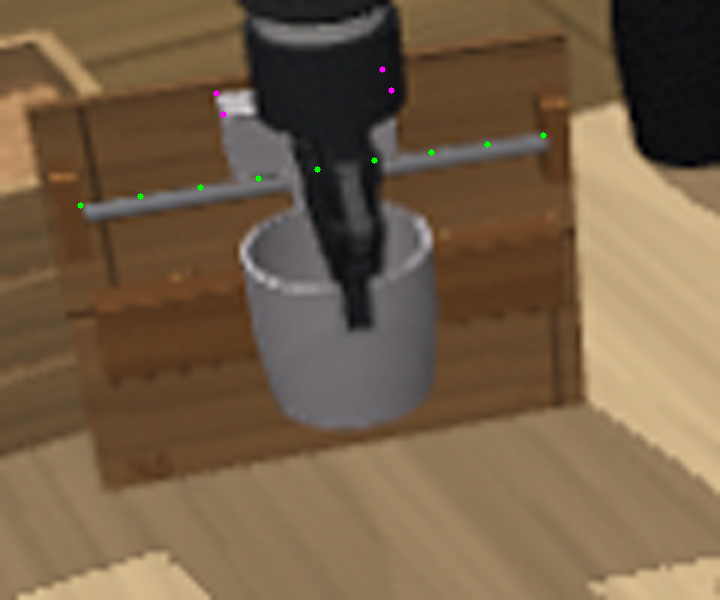

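```bash
python3 - <<'E'
from h import *
b=np.array([.4806,.3974,.2]);p0=proj('side',b)[0]
for d in [(-.2345*.01,-.972*.01,0),(-.972*.01,.2345*.01,0),(0,0,-.01)]: print(proj('side',b+d)[0]-p0)
E
```

```text
[0.49428499 1.32926227]
[-2.99478777  0.45295974]
[0.33701394 2.6739888 ]
```

Request:
{"name": "drive_tool", "arguments": {"commands": [{"linear": [0,0.007,0],"dr": [0,0,0],"jaw": 1},{"linear": [0,0.0,0.005],"dr": [0,0,0],"jaw": 1},{"linear": [0,0,0],"dr": [0,0,0],"jaw": 1}]}}

```text
clock: 28.62
tcp_pos: [0.4507, 0.2859, 0.1629]
orientation: [0.376, 3.118, -0.002]
contact_force: [0.8, 0.2, -3.0]
grip_width: 0.0024
```

```bash
python3 - <<'E'
from h import *
plan([.454,.288,.176],76.4,n=1);hk()
E
```

```text
cur [0.4507 0.2859 0.1629] jaw 76.2 tilt 0.09 turn [-0.07  0.05 -0.16] q [-0.73  0.33  0.06  1.96 -0.02  0.85  0.67] t 28.625 w 0.0024 F [ 0.8  0.2 -3. ] rows 1
lin [-0.0027, 0.0028, -0.0131] dr [-0.07, 0.05, -0.16]
hook rel rail x -0.0030 y 0.0026 z 0.0427
```

Request:
{"name": "drive_tool", "arguments": {"commands": [{"linear": [0,0.002,0.005],"dr": [0,0,-0.1],"jaw": 1},{"linear": [0,0,0.006],"dr": [0,0,0],"jaw": 1},{"linear": [0,0,0],"dr": [0,0,0],"jaw": 1}]}}

```text
clock: 29.0
tcp_pos: [0.4512, 0.2875, 0.151]
orientation: [0.374, 3.119, -0.003]
contact_force: [-0.1, 0.7, -2.1]
grip_width: 0.0023
```

```bash
python3 - <<'E'
from h import *
plan([.454,.288,.176],76.4,n=1);hk()
save('side','s24.png')
a=cv2.imread('pics/s24.png');cv2.imwrite('pics/s24b.png',cv2.resize(a[110:210,180:300],None,fx=6,fy=6,interpolation=cv2.INTER_CUBIC))
E
```

```text
cur [0.4512 0.2875 0.151 ] jaw 76.3 tilt 0.1 turn [-0.09  0.04 -0.09] q [-0.73  0.34  0.06  1.97 -0.02  0.83  0.67] t 29.0 w 0.0023 F [-0.1  0.7 -2.1] rows 1
lin [-0.0026, 0.0012, -0.025] dr [-0.09, 0.04, -0.09]
hook rel rail x -0.0013 y 0.0026 z 0.0307
```

View pics/s24b.png

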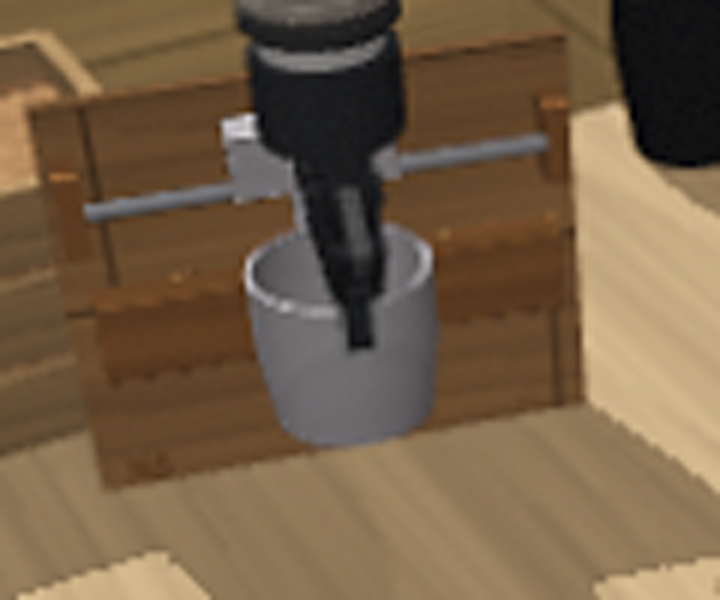

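Request:
{"name": "drive_tool", "arguments": {"commands": [{"linear": [0,0.0005,0.004],"dr": [-0.1,0,0],"jaw": 1},{"linear": [0,0,0.004],"dr": [0,0,0],"jaw": 1},{"linear": [0,0,0],"dr": [0,0,0],"jaw": 1}]}}

```text
clock: 29.42
tcp_pos: [0.4516, 0.2881, 0.1429]
orientation: [0.374, 3.118, 0.001]
contact_force: [0.1, 0.5, -3.3]
grip_width: 0.0022
```

```bash
python3 - <<'E'
from h import *
plan([.454,.288,.176],76.4,n=1);hk()
E
```

```text
cur [0.4516 0.2881 0.1429] jaw 76.3 tilt 0.08 turn [ 0.05  0.07 -0.1 ] q [-0.73  0.36  0.06  1.98 -0.03  0.81  0.67] t 29.425 w 0.0022 F [ 0.1  0.5 -3.3] rows 1
lin [-0.0024, 0.0005, -0.0331] dr [0.05, 0.07, -0.1]
hook rel rail x -0.0008 y 0.0024 z 0.0229
```

Lip passed below the rail top with no contact. Continue down.

Request:
{"name": "drive_tool", "arguments": {"commands": [{"linear": [0,0,0.005],"dr": [0,0,0],"jaw": 1},{"linear": [0,0,0.006],"dr": [0,0,0],"jaw": 1},{"linear": [0,0,0.005],"dr": [0,0,0],"jaw": 1},{"linear": [0,0,0],"dr": [0,0,0],"jaw": 1}]}}

```text
clock: 29.92
tcp_pos: [0.4515, 0.2881, 0.1256]
orientation: [0.374, 3.118, 0.001]
contact_force: [0.1, -0.7, -2.4]
grip_width: 0.0023
```

```bash
python3 - <<'E'
from h import *
plan([.454,.288,.12],76.4,n=1);hk()
save('side','s25.png')
a=cv2.imread('pics/s25.png');cv2.imwrite('pics/s25b.png',cv2.resize(a[110:210,180:300],None,fx=6,fy=6,interpolation=cv2.INTER_CUBIC))
E
```

```text
cur [0.4515 0.2881 0.1256] jaw 76.3 tilt 0.07 turn [ 0.04  0.06 -0.09] q [-0.73  0.38  0.05  1.99 -0.03  0.77  0.67] t 29.925 w 0.0023 F [ 0.1 -0.7 -2.4] rows 1
lin [-0.0024, 0.0005, 0.0056] dr [0.04, 0.06, -0.09]
hook rel rail x -0.0009 y 0.0025 z 0.0056
```

View pics/s25b.png

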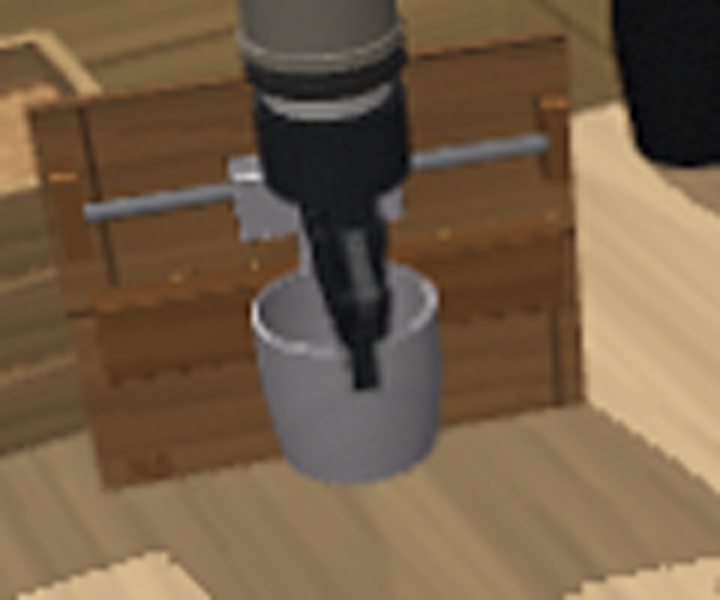

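Request:
{"name": "drive_tool", "arguments": {"commands": [{"linear": [0,0,0.003],"dr": [0,0,0],"jaw": 1},{"linear": [0,0,0.002],"dr": [0,0,0],"jaw": 1},{"linear": [0,0,0],"dr": [0,0,0],"jaw": 1}]}}

```text
clock: 30.35
tcp_pos: [0.4519, 0.2884, 0.1208]
orientation: [0.374, 3.117, 0.002]
contact_force: [0.3, -0.5, -1.6]
grip_width: 0.0025
```

Request:
{"name": "drive_tool", "arguments": {"commands": [{"linear": [0,0,0.002],"dr": [0,0,0],"jaw": 1},{"linear": [0,0,0],"dr": [0,0,0],"jaw": 1}]}}

```text
clock: 30.6
tcp_pos: [0.4525, 0.289, 0.1194]
orientation: [0.374, 3.116, 0.005]
contact_force: [-0.1, -0.5, -0.0]
grip_width: 0.0023
```

```bash
python3 - <<'E'
from h import *
plan([.454,.288,.12],76.4,n=1);hk()
E
```

```text
cur [0.4525 0.289  0.1194] jaw 76.3 tilt 0.24 turn [ 0.19  0.15 -0.09] q [-0.73  0.39  0.05  1.99 -0.03  0.76  0.67] t 30.6 w 0.0023 F [-0.1 -0.5 -0. ] rows 1
lin [-0.0017, -0.0006, -0.0006] dr [0.19, 0.15, -0.09]
hook rel rail x 0.0001 y 0.0019 z -0.0004
```

Request:
{"name": "drive_tool", "arguments": {"commands": [{"linear": [0,0,0.002],"dr": [0.2,0.15,0],"jaw": 1},{"linear": [0,0,0],"dr": [0,0,0],"jaw": 1}]}}

```text
clock: 30.85
tcp_pos: [0.453, 0.2897, 0.1182]
orientation: [0.374, 3.118, 0.002]
contact_force: [-1.4, -1.2, 1.9]
grip_width: 0.0025
```

```bash
python3 - <<'E'
from h import *
plan([.454,.288,.12],76.4,n=1);hk()
E
```

```text
cur [0.453  0.2897 0.1182] jaw 76.3 tilt 0.09 turn [ 0.08  0.04 -0.09] q [-0.73  0.39  0.05  1.99 -0.03  0.76  0.67] t 30.85 w 0.0025 F [-1.4 -1.2  1.9] rows 1
lin [-0.0014, -0.0014, -0.0018] dr [0.08, 0.04, -0.09]
hook rel rail x 0.0010 y 0.0014 z -0.0018
```

Request:
{"name": "drive_tool", "arguments": {"commands": [{"linear": [0,0,0],"dr": [0,0,0],"jaw": 0.9},{"linear": [0,0,0],"dr": [0,0,0],"jaw": 0.75},{"linear": [0,0,0],"dr": [0,0,0],"jaw": 0.55},{"linear": [0,0,0],"dr": [0,0,0],"jaw": 0.55}]}}

```text
clock: 31.35
tcp_pos: [0.4532, 0.2896, 0.1179]
orientation: [0.375, 3.118, 0.002]
contact_force: [0.7, -0.5, -0.5]
grip_width: 0.0384
```

```bash
python3 - <<'E'
from h import *
plan([.4515,.287,.17],76.4,n=2)
save('wrist','w26.png')
save('side','s26.png')
a=cv2.imread('pics/s26.png');cv2.imwrite('pics/s26b.png',cv2.resize(a[110:210,180:300],None,fx=6,fy=6,interpolation=cv2.INTER_CUBIC))
E
```

```text
cur [0.4532 0.2896 0.1179] jaw 76.3 tilt 0.09 turn [ 0.07  0.06 -0.11] q [-0.73  0.39  0.05  1.99 -0.03  0.76  0.67] t 31.35 w 0.0384 F [ 0.7 -0.5 -0.5] rows 2
lin [0.0005, -0.0014, -0.026] dr [0.03, 0.03, -0.05]
lin [0.0005, -0.0014, -0.026] dr [0.03, 0.03, -0.05]
```

View pics/w26.png

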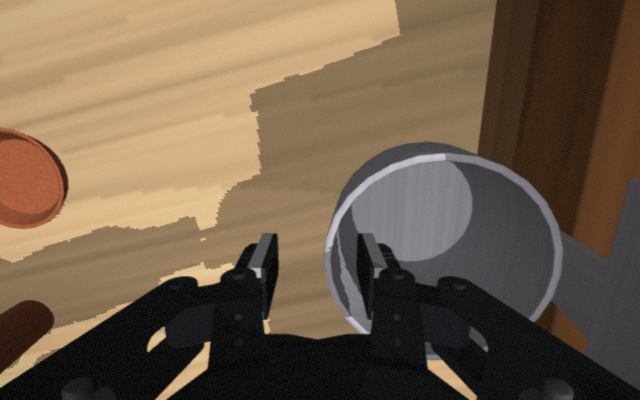

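View pics/s26b.png

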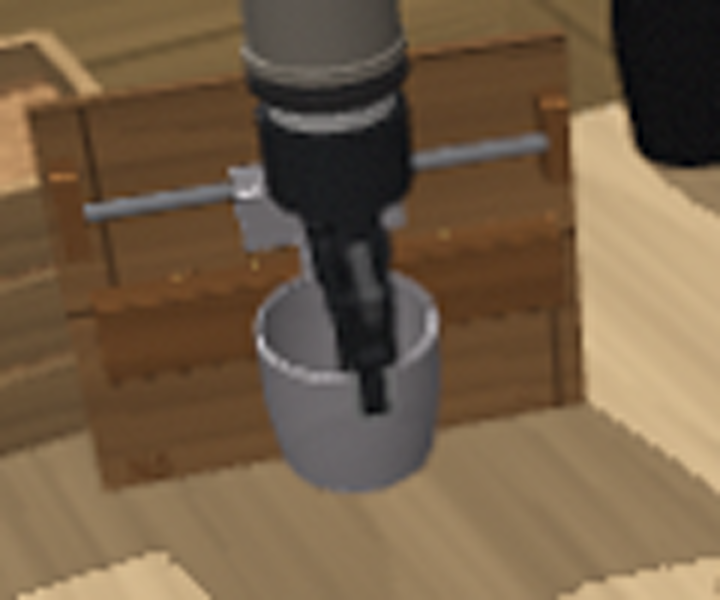

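Request:
{"name": "drive_tool", "arguments": {"commands": [{"linear": [0,0.004,-0.008],"dr": [0,0,0],"jaw": 0.5},{"linear": [0,0,-0.015],"dr": [0,0,0],"jaw": 0.5},{"linear": [0,0,-0.02],"dr": [0,0,0],"jaw": 0.5},{"linear": [0,0,-0.03],"dr": [0,0,0],"jaw": 0.5},{"linear": [0,-0.03,-0.03],"dr": [0,0,0],"jaw": 0.5},{"linear": [0,-0.05,-0.02],"dr": [0,0,0],"jaw": 0.5},{"linear": [0,-0.05,0],"dr": [0,0,0],"jaw": 0.5},{"linear": [0,-0.05,0],"dr": [0,0,0],"jaw": 0.5}]}}

```text
clock: 32.45
tcp_pos: [0.4129, 0.1189, 0.2523]
orientation: [0.363, 3.112, 0.012]
contact_force: [0.0, -0.4, 0.0]
grip_width: 0.0427
```

Request:
{"name": "drive_tool", "arguments": {"commands": [{"linear": [0,-0.04,-0.02],"dr": [0,0,0],"jaw": 0.5},{"linear": [0,0,0],"dr": [0,0,0],"jaw": 0.5},{"linear": [0,0,0],"dr": [0,0,0],"jaw": 0.5}]}}

```text
clock: 32.83
tcp_pos: [0.4026, 0.0758, 0.2754]
orientation: [0.372, 3.107, 0.017]
contact_force: [0.2, 1.0, 0.1]
grip_width: 0.043
```

```bash
python3 - <<'E'
from h import *
plan([.4515,.287,.17],76.4,n=1)
save('wrist','w27.png')
save('side','s27.png');save('top','t27.png')
a=cv2.imread('pics/s27.png');cv2.imwrite('pics/s27b.png',cv2.resize(a[110:210,180:300],None,fx=6,fy=6,interpolation=cv2.INTER_CUBIC))
E
```

```text
cur [0.4026 0.0758 0.2754] jaw 76.4 tilt 0.94 turn [ 0.71  0.62 -0.05] q [-0.53 -0.04  0.19  2.11  0.    1.06  0.99] t 32.825 w 0.043 F [0.2 1.  0.1] rows 1
lin [0.0035, 0.2154, 0.1081] dr [0.71, 0.62, -0.05]
```

View pics/s27.png

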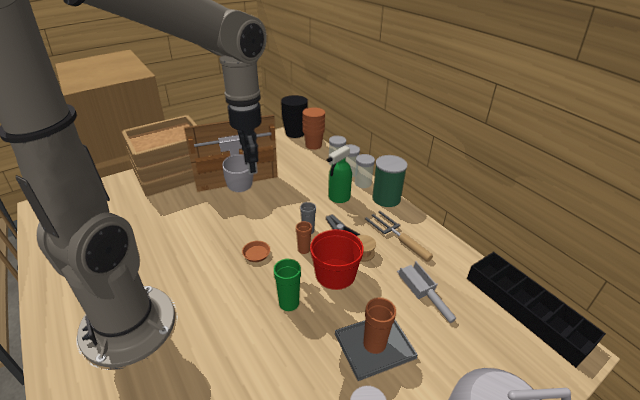

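View pics/s27b.png

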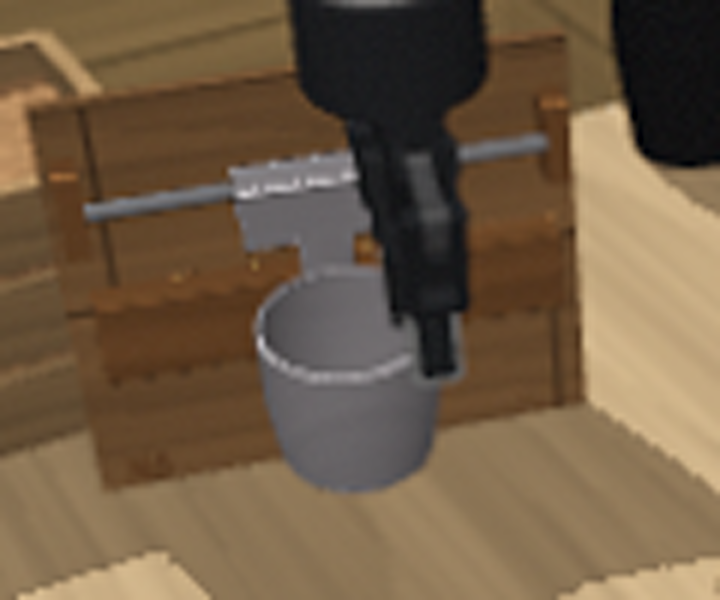

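View pics/t27.png

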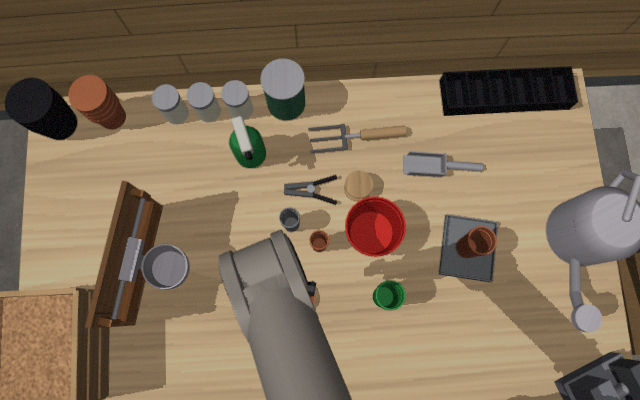

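View pics/w27.png

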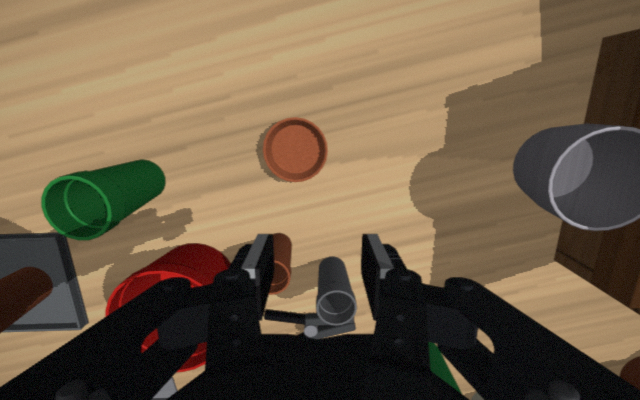

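```bash
python3 - <<'E'
from h import *
a=cv2.imread('pics/t27.png');cv2.imwrite('pics/t27b.png',cv2.resize(a[210:310,90:210],None,fx=6,fy=6,interpolation=cv2.INTER_CUBIC))
E
```

```text
(no output)
```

View pics/t27b.png

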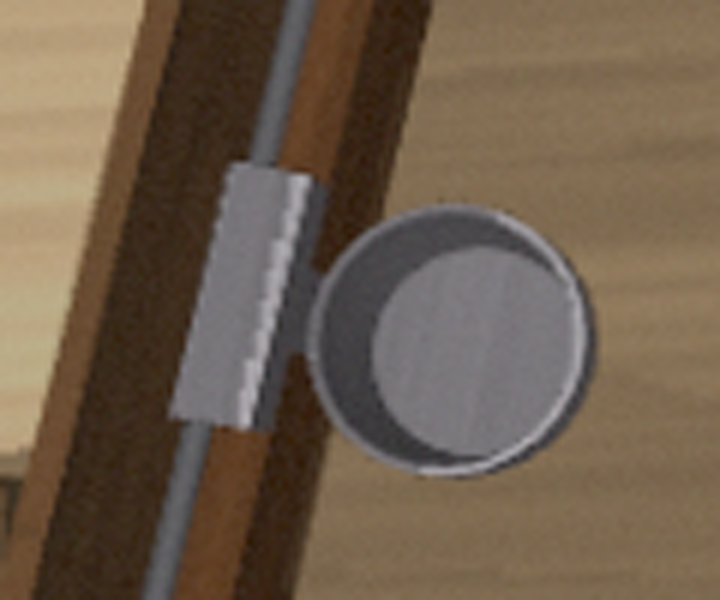

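```bash
python3 - <<'E'
from h import *
f=lambda u,v:((u+.5)/6-.5+90,(v+.5)/6-.5+210)
u=np.array([.2345,.972,0]);rail=np.array([.4806,.3974,.2])
h=np.mean([atz('top',f(*q),.204) for q in [(229,163),(310,175),(245,428),(170,417)]],0)
b=atz('top',f(448,339),.146)
for n,p in (('hook',h),('rim',b)): print(n,p,'x',(p-rail)@u*1000,'y',(p-rail)@np.array([-.972,.2345,0])*1000)
bb=atz('top',f(478,350),.0595); print('floor x',(bb-rail)@u*1000)
print(monitor.get_obs()['qvel'].round(3))
E
```

```text
hook [0.47693448 0.39530727 0.204     ] x -2.893693944581923 y 3.072142155947086
rim [0.46357778 0.3390357  0.146     ] x -60.721807493911776 y 2.8591674937301206
floor x -46.30236444701503
[-0.002  0.009 -0.001  0.003  0.    -0.001  0.002]
```

```bash
python3 - <<'E'
from h import *
from scipy.optimize import least_squares
ft=lambda u,v:((u+.5)/6-.5+90,(v+.5)/6-.5+210)
fs=lambda u,v:((u+.5)/6-.5+180,(v+.5)/6-.5+110)
cam={n:viewer.calibration(n) for n in('top','side')}
u=np.array([.2345,.972,0]);v=np.array([-.972,.2345,0]);z=np.array([0,0,1.])
R0=np.c_[u,v,z]
# top hook corners: bucket coords (x,y,z) ; y+ = rail +y ~ world -x = image bottom
pts=[('top',ft(229,163),(.078,-.045,.148)),('top',ft(310,175),(.050,-.045,.148)),('top',ft(245,428),(.050,.045,.148)),('top',ft(170,417),(.078,.045,.148)),
('side',fs(238,197),(.050,.045,.148)),('side',fs(228,168),(.078,.045,.148)),('side',fs(245,250),(.050,.045,.110))]
rimT=[('top',ft(448,203)),('top',ft(448,477)),('top',ft(308,345)),('top',ft(588,330))]
# rims as ellipse extremes: compare extents
th=np.linspace(0,2*np.pi,181);rim=np.c_[.05*np.cos(th),.05*np.sin(th),np.full(181,.09)];base=np.c_[.044*np.cos(th),.044*np.sin(th),np.zeros(181)]
def pose(q): 
    R=R0@Ro.from_euler('xyz',[q[3],q[4],q[5]]).as_matrix(); o=np.array([.4806,.3974,.056])-u*.064+q[:3]; return R,o
def res(q):
    R,o=pose(q);r=[]
    for n,px,X in pts: r+=list(proj(n,R@np.array(X)+o,cam[n])[0]-px-(np.array(q[6:8]) if n=='side' else 0))
    P=proj('top',rim@R.T+o,cam['top']); l,t=ft(308,203);rr,bb=ft(590,474)
    r+=[P[:,0].min()-l,P[:,0].max()-rr,P[:,1].min()-t,P[:,1].max()-bb]
    P=proj('side',rim@R.T+o,cam['side'])-np.array(q[6:8]); r+=[P[:,0].min()-fs(256,0)[0],P[:,1].max()-fs(0,383)[1],P[:,1].min()-fs(0,266)[1]]
    P=proj('side',base@R.T+o,cam['side'])-np.array(q[6:8]); r+=[P[:,1].max()-fs(0,493)[1]]
    r+=[q[6],q[7]]; return np.array(r)
s=least_squares(res,np.zeros(8));q=s.x;print('dxyz mm',q[:3]*1000,'ang',q[3:6],'side off',q[6:],'rms',np.sqrt(np.mean(s.fun**2)))
R,o=pose(q);h=R@np.array([.064,0,.144])+o-np.array([.4806,.3974,.2]);print('hook x,y,z mm',h@u*1000,h@v*1000,h[2]*1000,'tilt',np.arccos(R[2,2]))
print(np.round(s.fun,2))
E
```

```text
dxyz mm [  3.38492088  19.42080348 -10.21875061] ang [-0.00860982 -0.14345695  0.00763381] side off [-0.39943531  0.01497096] rms 0.30507035460172827
hook x,y,z mm -1.5788102286302519 2.8298346173001665 -2.553460329610596 tilt 0.1437133158662369
[ 0.13 -0.39 -0.09  0.13  0.72  0.36 -0.27 -0.29 -0.2   0.01  0.11  0.03
  0.01  0.44  0.15 -0.58 -0.19  0.14 -0.32 -0.52 -0.14  0.19 -0.4   0.01]
```

```bash
python3 - <<'E'
from h import *
plan([.453,.285,.345],76.4,n=6)
E
```

```text
cur [0.4026 0.0762 0.2747] jaw 76.4 tilt 0.85 turn [0.63 0.56 0.03] q [-0.53 -0.04  0.19  2.11  0.    1.06  0.99] t 32.975 w 0.0428 F [ 0.2  0.6 -0.7] rows 6
lin [-0.0001, 0.0359, -0.0113] dr [0.11, 0.09, 0.01]
lin [-0.0001, 0.0359, -0.0114] dr [0.11, 0.09, 0.01]
lin [-0.0001, 0.0359, -0.0114] dr [0.11, 0.09, 0.01]
lin [-0.0, 0.0359, -0.0115] dr [0.11, 0.09, 0.01]
lin [-0.0, 0.0358, -0.0116] dr [0.11, 0.09, 0.01]
lin [-0.0, 0.0358, -0.0116] dr [0.11, 0.09, 0.01]
```

Request:
{"name": "drive_tool", "arguments": {"commands": [{"linear": [0,0.01,-0.03],"dr": [0.2,0.2,0],"jaw": 0},{"linear": [0,0.035,-0.03],"dr": [0.2,0.2,0],"jaw": 0},{"linear": [0,0.04,-0.01],"dr": [0.2,0.2,0],"jaw": 0},{"linear": [0,0.04,0],"dr": [0,0,0],"jaw": 0},{"linear": [0,0.04,0],"dr": [0,0,0],"jaw": 0},{"linear": [0,0.035,0],"dr": [0,0,0],"jaw": 0},{"linear": [0,0,0],"dr": [0,0,0],"jaw": 0},{"linear": [0,0,0],"dr": [0,0,0],"jaw": 0}]}}

```text
clock: 33.98
tcp_pos: [0.4473, 0.2836, 0.3421]
orientation: [-0.353, -3.113, 0.007]
contact_force: [-0.3, 0.1, 0.7]
grip_width: 0.0852
```

```bash
python3 - <<'E'
from h import *
plan([.453,.285,.345],76.4,n=1)
save('wrist','w28.png');np.save('c28.npy',viewer.calibration('wrist'),allow_pickle=True)
E
```

```text
cur [0.4473 0.2836 0.3421] jaw 77.1 tilt 0.57 turn [-0.32 -0.48  0.67] q [-0.71  0.15  0.03  1.75 -0.01  1.25  0.67] t 33.975 w 0.0852 F [-0.3  0.1  0.7] rows 1
lin [-0.0052, 0.0026, -0.003] dr [-0.32, -0.48, 0.67]
```

View pics/w28.png

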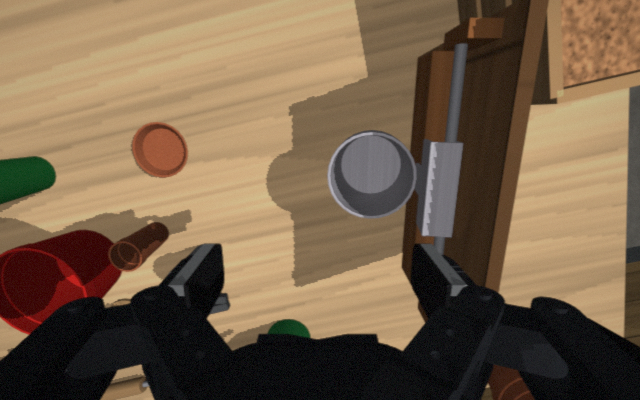

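```bash
python3 - <<'E'
import cv2
a=cv2.imread('pics/w28.png');cv2.imwrite('pics/w28b.png',cv2.resize(a[115:250,315:480],None,fx=4.4,fy=4.4,interpolation=cv2.INTER_CUBIC))
E
```

```text
(no output)
```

View pics/w28b.png

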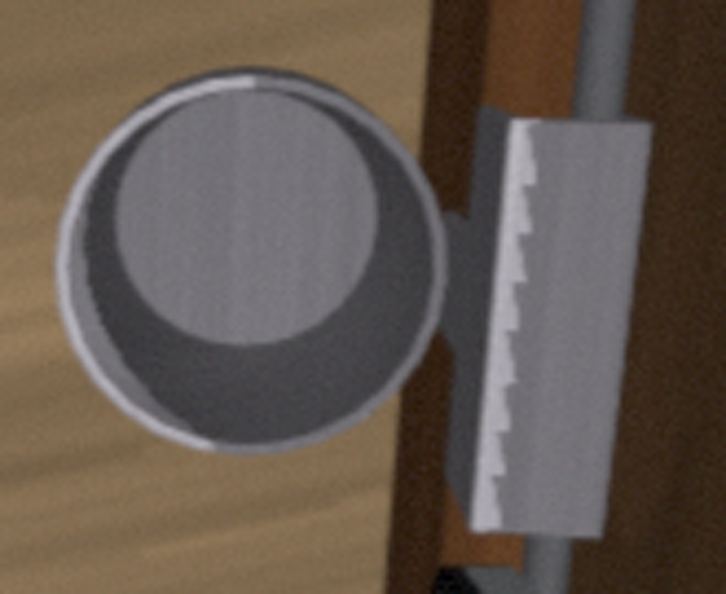

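```bash
cat > fit.py <<'E'
from h import *
from scipy.optimize import least_squares
u=np.array([.2345,.972,0]);v=np.array([-.972,.2345,0]);z=np.array([0,0,1.]);R0=np.c_[u,v,z]
th=np.linspace(0,2*np.pi,361);C=lambda r,h:np.c_[r*np.cos(th),r*np.sin(th),np.full(361,h)]
def run(c,f,rim,flo,hook,org,fr):
    T=[(.050,-.045),(.078,-.045),(.078,.045),(.050,.045)]
    def pose(q): return R0@Ro.from_euler('xyz',q[3:6]).as_matrix(), np.array(org)+q[:3]
    # image up corresponds to rail +y? choose sign by trial
    def res(q,s):
        R,o=pose(q);r=[]
        for (x,y),px in zip(T,hook): r+=list(proj('wrist',R@np.array([x,s*y,.148])+o,c)[0]-f(*px))
        for cir,e in((C(.05,.09),rim),(C(fr,.0035),flo)):
            P=proj('wrist',cir@R.T+o,c);a=f(e[0],e[2]);b=f(e[1],e[3]);r+=[P[:,0].min()-a[0],P[:,0].max()-b[0],P[:,1].min()-a[1],P[:,1].max()-b[1]]
        return np.array(r)
    for s in(1,-1):
        S=least_squares(res,np.zeros(6),args=(s,));q=S.x;R,o=pose(q);h=R@np.array([.064,0,.144])+o-np.array([.4806,.3974,.2])
        print(s,'ang',q[3:].round(3),'tilt',np.arccos(R[2,2]).round(3),'under',o.round(4),'hook rel rail mm',(np.array([h@u,h@v,h[2]])*1000).round(1),'rms',np.sqrt(np.mean(S.fun**2)).round(2))
f1=lambda a,b:np.array([(a+.5)/4.4-.5+300,(b+.5)/4.4-.5+110]);f2=lambda a,b:np.array([(a+.5)/4.4-.5+315,(b+.5)/4.4-.5+115])
L=lambda n:np.load(n,allow_pickle=True).item()
for fr in(.0405,.041):
    run(L('c16.npy'),f1,(72,467,60,456),(102,366,78,345),[(570,100),(709,100),(658,520),(532,520)],(.505,.183,0),fr)
    run(L('c28.npy'),f2,(56,447,72,455),(115,377,88,346),[(511,117),(652,122),(603,538),(473,530)],(.4656,.3352,.056),fr)
E
python3 fit.py
```

```text
1 ang [ 2.816 -0.522  0.042] tilt 2.534 under [0.4779 0.162  0.1384] hook rel rail mm [-104.2  -93.4 -147.9] rms 10.38
-1 ang [-0.001  0.001  0.   ] tilt 0.002 under [ 0.5063  0.1826 -0.0006] hook rel rail mm [-138.6  -75.1  -56.6] rms 0.45
1 ang [ 2.799 -0.439  0.015] tilt 2.592 under [0.4371 0.327  0.1877] hook rel rail mm [  37.7  -20.8 -107.9] rms 10.32
-1 ang [-0.001 -0.145  0.007] tilt 0.145 under [0.4685 0.353  0.0467] hook rel rail mm [-3.4  1.8 -1.6] rms 0.38
1 ang [ 2.813 -0.527  0.044] tilt 2.529 under [0.4781 0.162  0.1364] hook rel rail mm [-103.6  -93.7 -149.2] rms 10.51
-1 ang [-0.002  0.002 -0.   ] tilt 0.003 under [ 0.5064  0.1827 -0.0009] hook rel rail mm [-138.4  -75.2  -57. ] rms 0.38
1 ang [ 2.798 -0.444  0.016] tilt 2.588 under [0.4375 0.3271 0.1855] hook rel rail mm [  38.3  -21.2 -109.5] rms 10.46
-1 ang [-0.001 -0.144  0.007] tilt 0.144 under [0.4686 0.353  0.0463] hook rel rail mm [-3.3  1.7 -2. ] rms 0.3
```

```bash
python3 - <<'E'
from h import *
print(monitor.get_obs()['contact_force'],monitor.get_obs()['clock']); print(job.hand_in())
E
```

```text
[0.34658637 0.20146783 0.36789146] 34.025
the job is handed in; nothing more can be done
None
```

The job is handed in at about 34 s of the 69 s allowed. No verdict was reported.

**What I did**
- I lifted the small pot by its rim band and stood it in the drip tray while the bucket stayed in the flowerpot.
- I lifted the bucket out by its hook, stood it on the bench between the flowerpot and the rack, and let go.
- I then gripped its wall on the side opposite the hook, hung the hook over the rail, let go and backed the arm clear.

**Last checks**
- **Small pot:** after release it stood upright in the tray, with its top within about 5 mm of the tray centre. I did not fit its tilt numerically; it looked upright in the pictures.
- **Bucket position:** the hook was about -3 mm across, +2 mm along and -2 mm in height from the middle of the rail. It did not move between the last two looks.
- **Bucket tilt:** it does not hang quite upright. Its bottom leans in towards the batten by about 0.144 rad, under the 0.17 limit but with little margin. Two separate fits, one from the side and top cameras and one from the wrist camera, agreed on this. The wrist fit gave about 0.00 rad for the same bucket standing on the bench. I left the bucket as it was, because I judged a push towards the board would not hold.
- **Rail position:** the side camera placed the rail about 1 pixel (2–3 mm) off the position from the top camera. The hook passed over the rail with no sign of contact.
- **Everything else:** the flowerpot and bystanders showed no visible movement. The final force on the tool was about zero.

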